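Rack the painted frame slats, start the dryer and check it

ROBOT

A 7-joint arm with a two-finger parallel gripper is mounted at the origin on the work surface. World frame = base frame: x ahead of the robot, y to its left, z up, the work surface at z = 0. Lengths are in m, angles in rad, forces in N, time in s.
With the tool pointing down it reaches from about 0.425 to 0.925 m from the base axis. Payload 6.8 kg.
Tool frame: the origin (TCP) lies at the centre of the arm's flange, where the gripper is bolted on; the fingertips stand 173 mm ahead of it and the grasp point (between the pads) lies 155 mm ahead of it (finger_overhang is the distance from the TCP to the fingertips, in m); y points along the fingers, z is the direction in which the jaws open and shut, and the axes are right-handed (so a half turn about y gives the same grasp; the last joint's range is limited). The gripper opens to 85 mm and grips with 20 to 120 N. Pads are 22 mm wide; open, the fingers measure 114 mm over their backs; the gripper's body (76 mm by 85 mm) begins 54 mm behind the grasp point. The pads swing forward as they close: fully open they stand 13 mm farther back than shut.
Start: joints at [1.213, 0.477, 0.022, 1.555, -0.011, 1.109, -0.083], TCP at [0.167, -0.654, 0.405] pointing down, gripper open.
Joint ranges: [-2.96, 2.96], [-0.34, 2.1], [-1.41, 1.46], [0.24, 2.44], [-1.37, 4.51], [0.17, 1.92], [-2.96, 2.96]. Speed limits (rad/s): [2.39, 2.39, 3.14, 3.14, 3.14, 3.14, 3.14].

INTERFACE

Orientations are given as a rotation vector (axis times angle).
In Python, from bench import get_obs, grab_frame, hand_in, finger_overhang gives the robot as it stands. The module is installed in compiled form; this text tells all that it offers.
- The arm moves only by the shell command python3 -m jog 'ROWS' [FORCE]. ROWS is JSON, a list of rows, each a list of 3 entries, a list of its own where there are three numbers: the shift along the tool's x, y, z in cm, then the turn about the tool's y in rad, then the gripper command: -1 is fully open, 1 is shut, values between are in proportion. In form: [[[x, y, z], twist, gripper], ...]. A call has 1 to 10 rows; each row is the pose to reach, as a shift and turn from the pose commanded when the call began, along the tool's axes at that moment; what a row does not reach only later rows make up. A row lasts 1/8 s, in which the tool goes at most 62.5 mm and 10.7 degrees, less where a joint would pass 70% of its speed; a pose out of reach is approached as far as the arm can. A call with a gripper value outside its range is refused whole. The fingers move at their own pace and stop on an object; FORCE is the grip in N (left out, the last holds). Time passes only in rows, so rows that repeat a pose let the fingers close. It gives the time, the measured TCP pose, the force and the opening at its end, in the units of the state.
- get_obs(): the state, without advancing time (a new reading comes with each control period).
- grab_frame(name): name is "scene" or "top"; returns a dict with "image" (480x640x3 uint8, blue, green, red), "fx", "fy", "cx", "cy" (pixels), "distortion" ([k1, k2, p1, p2, k3] as OpenCV has them; the pictures are not rectified), "origin" and "rotation" of the camera in the world. Camera axes: x right, y up, looking along -z (the intrinsics and any distortion apply to the point x, -y, -z); pixel columns grow to the right and rows downward; lengths in m; the calibration is good to about 2 mm. A picture is of the moment at which its call begins. There is no depth.
- hand_in(): hands the job in, once; it reports no verdict.
The state is a dict: "clock": time; "joints": joint angles; "qvel": joint speeds; "tau": joint torques, N m; "tcp_pos": TCP position; "orientation": TCP orientation; "contact_force": force on the tool from outside, world axes, zero at the start; "moment": the same for the moment, N m; "grip_width": finger opening in m.
Only numpy, scipy, OpenCV 4.12 (cv2) and the standard library are available. Lean on these libraries where they do the work, as an engineer would, in place of code of your own. Each camera call takes 0.05 s, during which the arm holds its last target.

TASK

Take every painted slat out of the grey pocket tray and lay them across both rails of the sloping drying rack, centred and square to the rails well spread out with a clear gap between neighbours; then throw the lever on the control box fully over to on. After that take the yellow thermometer from its cradle, point its nose squarely at the middle of the black patch from about 10 cm, keep it steady there for two seconds, and lay it back home in its cradle the way it was, with the slats still lying properly on the rack. Leave the paint can, brush and tape where they are.

Things in the scene. Friction and masses are not known exactly. Their poses are not given: they have to be found in the camera images.
- slat0: red painted wooden frame slat, a plain bar 180 mm long (its x), 28 mm wide (its y), 18 mm thick (its z), about 70 g; origin at its very centre; the two ends and all faces are alike. May be absent.
- slat1: yellow painted wooden frame slat, a plain bar 180 mm long (its x), 28 mm wide (its y), 18 mm thick (its z), about 70 g; origin at its very centre; the two ends and all faces are alike. May be absent.
- slat2: green painted wooden frame slat, a plain bar 180 mm long (its x), 28 mm wide (its y), 18 mm thick (its z), about 70 g; origin at its very centre; the two ends and all faces are alike. May be absent.
- slat3: orange painted wooden frame slat, a plain bar 180 mm long (its x), 28 mm wide (its y), 18 mm thick (its z), about 70 g; origin at its very centre; the two ends and all faces are alike. May be absent.
- slat4: blue painted wooden frame slat, a plain bar 180 mm long (its x), 28 mm wide (its y), 18 mm thick (its z), about 70 g; origin at its very centre; the two ends and all faces are alike. May be absent.
- tray: grey pocket tray, fixed, 202 mm (x) by 302 mm (y), origin at the centre of its underside; five open pockets side by side along y (pitch 59.4 mm), each 192 mm along x by 55 mm, one slat at most in each, lying along x; inner floor 5 mm up, walls only 11 mm high above the bench, so a slat stands 12 mm proud of them
- rack: sloping drying rack, fixed, origin at the centre of its underside: two rails 10 mm wide, 340 mm long, level along its y, at x = -49 mm (top 60 mm up) and x = +49 mm (top 75 mm up), each end closed by a red stop 13 mm high; base plate 130 x 340 x 8 mm. A slat across both rails, along the rack x, slopes 9 degrees, +x end higher, its centre 77 mm above the bench
- console: green dryer control box, fixed, 120 mm wide (y), 130 mm high, top from x = -35 to +55 mm; its sloped front faces its -x; origin at the centre of its underside
- switch (a joint): toggle lever on top of the control box: 0 leaning to the box's -x (off), 1.0 rad leaning to its +x (on); it stays where it is left
- switch_tip (a point): the tip of that lever (70 mm long, red), which swings towards the box's +x
- patch: round black test patch, 44 mm across, flat on the sloped front of the control box; origin at its centre on the surface, z pointing straight out of the patch (forwards and about 20 degrees up)
- thermometer: yellow stick thermometer, bar 30 x 30 mm in section, 160 mm long along its x, about 160 g, black round nose 26 mm across on the last 20 mm at +x; origin at its centre; it looks along +x
- nose (a point): front end of the thermometer, on its axis, 80 mm from its centre; axes as the thermometer's
- tail (a point): back end of the thermometer, on its axis, 80 mm behind its centre
- cradle: sloped cradle of the thermometer, fixed, origin at the centre of its underside, base 150 x 60 x 8 mm: a narrow spine 18 mm wide and 160 mm long along x that falls 15 degrees towards +x, its top 40 mm up at the centre; at both ends 20 mm long cheeks 14 mm high guide the thermometer with 5 mm to spare either side, and a 10 mm lip closes the low +x end. The thermometer lies on it nose low, towards +x
- cradle_front (a point): where the thermometer's front end is when it lies home in the cradle
- cradle_back (a point): where the thermometer's back end is when it lies home in the cradle
- paint_can: bystander: paint can, 80 mm across, 100 mm high, origin under its centre
- brush: bystander: paint brush lying on the bench along its x
- tape: bystander: roll of masking tape, 90 mm across, 25 mm high, origin under its centre
Not all that is in view belongs to the job. What is shaped like the cradle but pink is not meant. There is more than one size of the console; the job needs the larger.

How it is judged:
On the way, in this order (a step that is already met when the one before it is completed fails the run):
1. every slat lies across both rails of the rack, apart from its neighbours and let go, while the lever is still off (x of slat0 in the frame of rack between -0.025 and 0.025 m and y of slat0 in the frame of rack between -0.165 and 0.165 m and z of slat0 in the frame of rack between 0.068 and 0.089 m and angle between the x axis of each of slat0, slat1, slat2, slat3, slat4 and the x axis of rack, either way round below 0.35 rad and linear speed of each of slat0, slat1, slat2, slat3, slat4 below 0.02 m/s and contact force between each of slat0, slat1, slat2, slat3, slat4 and the fingers below 0.05 N and x of slat1 in the frame of rack between -0.025 and 0.025 m and y of slat1 in the frame of rack between -0.165 and 0.165 m and z of slat1 in the frame of rack between 0.068 and 0.089 m and x of slat2 in the frame of rack between -0.025 and 0.025 m and y of slat2 in the frame of rack between -0.165 and 0.165 m and z of slat2 in the frame of rack between 0.068 and 0.089 m and x of slat3 in the frame of rack between -0.025 and 0.025 m and y of slat3 in the frame of rack between -0.165 and 0.165 m and z of slat3 in the frame of rack between 0.068 and 0.089 m and x of slat4 in the frame of rack between -0.025 and 0.025 m and y of slat4 in the frame of rack between -0.165 and 0.165 m and z of slat4 in the frame of rack between 0.068 and 0.089 m and distance between each of slat1, slat2, slat3, slat4 and slat0 above 0.031 m and distance between each of slat2, slat3, slat4 and slat1 above 0.031 m and distance between each of slat3, slat4 and slat2 above 0.031 m and distance between slat4 and slat3 above 0.031 m and value of joint switch below 0.4 rad), for 0.3 s.
2. the lever is thrown to on (value of joint switch above 0.8 rad), for 0.2 s.
3. the held thermometer's nose points steadily at the black patch for a second, 4 to 16 cm away, its axis within 2 cm of the centre and within 0.6 rad of square (x of patch in the frame of nose between 0.04 and 0.16 m and y of patch in the frame of nose between -0.02 and 0.02 m and z of patch in the frame of nose between -0.02 and 0.02 m and angle between the x axis of thermometer and the z axis of patch, either way round below 0.6 rad and z of nose in the frame of patch above 0.03 m and linear speed of thermometer below 0.03 m/s and contact force between thermometer and the fingers above 0.5 N), for 1 s.
At the end, for the whole second after the job is handed in: every slat rests across both rails, its centre within 25 mm of the middle between them and over the rails' length, within 0.35 rad (slope included) of the rack's x axis, centres of neighbours over 31 mm apart; lever past 0.8 rad; the thermometer at rest in its cradle, both ends within 20 mm of home (x of slat0 in the frame of rack between -0.025 and 0.025 m and y of slat0 in the frame of rack between -0.165 and 0.165 m and z of slat0 in the frame of rack between 0.068 and 0.089 m and angle between the x axis of each of slat0, slat1, slat2, slat3, slat4 and the x axis of rack, either way round below 0.35 rad and linear speed of each of slat0, slat1, slat2, slat3, slat4, thermometer below 0.02 m/s and contact force between each of slat0, slat1, slat2, slat3, slat4 and the fingers below 0.05 N and x of slat1 in the frame of rack between -0.025 and 0.025 m and y of slat1 in the frame of rack between -0.165 and 0.165 m and z of slat1 in the frame of rack between 0.068 and 0.089 m and x of slat2 in the frame of rack between -0.025 and 0.025 m and y of slat2 in the frame of rack between -0.165 and 0.165 m and z of slat2 in the frame of rack between 0.068 and 0.089 m and x of slat3 in the frame of rack between -0.025 and 0.025 m and y of slat3 in the frame of rack between -0.165 and 0.165 m and z of slat3 in the frame of rack between 0.068 and 0.089 m and x of slat4 in the frame of rack between -0.025 and 0.025 m and y of slat4 in the frame of rack between -0.165 and 0.165 m and z of slat4 in the frame of rack between 0.068 and 0.089 m and distance between each of slat1, slat2, slat3, slat4 and slat0 above 0.031 m and distance between each of slat2, slat3, slat4 and slat1 above 0.031 m and distance between each of slat3, slat4 and slat2 above 0.031 m and distance between slat4 and slat3 above 0.031 m and distance between nose and cradle_front below 0.02 m and distance between tail and cradle_back below 0.02 m and value of joint switch above 0.8 rad); the robot touches nothing.
It fails at once if the paint can is moved more than 3 cm (distance of paint_can from where it was at the start of the episode above 0.03 m).
It fails at once if the brush is moved more than 3 cm (distance of brush from where it was at the start of the episode above 0.03 m).
It fails at once if the tape is moved more than 3 cm (distance of tape from where it was at the start of the episode above 0.03 m).
Of slat0, slat1, slat2, slat3, slat4 only 3 to 4 are there at a start; the rules pass over those that are not, and their reading is None.
At some moment in a run one of slat0, slat1, slat2, slat3, slat4 may be knocked a few centimetres aside while the robot is not near it.
Once in a run the grip may slacken for a moment while it holds something.
It also fails if it takes over 210 s, if anything falls off the work surface, if the arm or the gripper's body presses on something with over 40 N, if the wrist force passes 120 N, or if a joint passes its speed limit or range.

## Working session

There is one attempt and no reset: what is moved stays moved. The work goes in short steps, Python scripts to look and compute and a shell command to move; the robot and the scene stay as the last step left them, time stands still between calls to the robot, and variables do not carry over. Pictures are saved under pics/ and viewed, and the job is handed in when it is done.

```bash
ls -la; mkdir -p pics; python3 - <<'E'
from bench import *
import cv2
o=get_obs()
for k,v in o.items(): print(k,v)
print(finger_overhang)
for n in ("scene","top"):
    f=grab_frame(n)
    cv2.imwrite(f"pics/{n}0.png",f["image"])
    print(n,{k:v for k,v in f.items() if k!="image"})
E
```

```text
total 12
drwxr-xr-x  3 agent agent 4096 Dec  7 15:13 .
drwxr-xr-x 23 root  root  4096 Dec  7 15:13 ..
drwxr-xr-x  2 agent agent 4096 Dec  7 15:13 pics
clock 0.0
joints [ 1.21292058  0.47782516  0.02233133  1.55644521 -0.01151715  1.10930144
 -0.08310659]
qvel [ 0.00111263  0.00077724 -0.0004535   0.00052803  0.00308902 -0.00054375
 -0.00113458]
tau [-1.17380412e-03 -5.96452904e+01  1.60788663e+00 -2.81197894e+01
  1.24062819e-02  9.52763774e-03 -1.40285181e-05]
tcp_pos [ 0.16679937 -0.65378598  0.40371109]
orientation [-0.26259387  2.09055942 -2.08673203]
contact_force [-0.56441252  0.13831026 -0.88469108]
moment [ 0.0465938  -0.03530775 -0.01923783]
grip_width 0.08522062604015082
0.1734
scene {'fx': 439.28380305060557, 'fy': 439.28380305060557, 'cx': 321.03749402441497, 'cy': 242.77934268483017, 'distortion': array([-0.10545439,  0.        ,  0.        ,  0.        ,  0.        ]), 'origin': array([ 0.96208066, -0.46267794,  0.8084627 ]), 'rotation': array([0.74500265, 0.276531  , 0.63958764])}
top {'fx': 452.5955971493858, 'fy': 452.5955971493858, 'cx': 318.1380601763893, 'cy': 232.93269491063486, 'distortion': array([0.00926329, 0.        , 0.        , 0.        , 0.        ]), 'origin': array([0.36758782, 0.06800803, 1.2935382 ]), 'rotation': array([ 0.08682102, -0.11273354, -1.54851406])}
```

View pics/scene0.png

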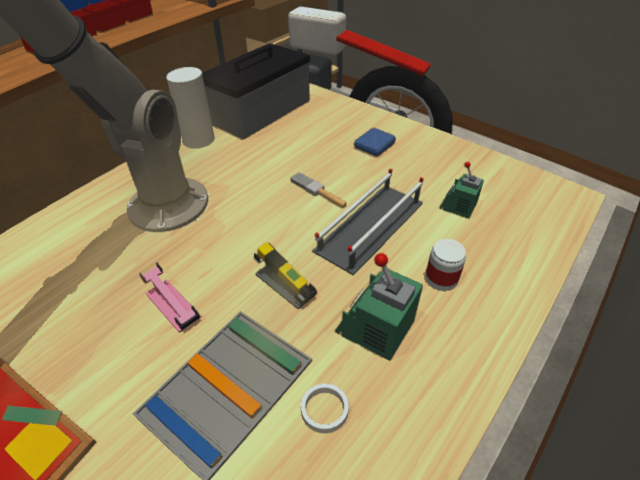

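View pics/top0.png

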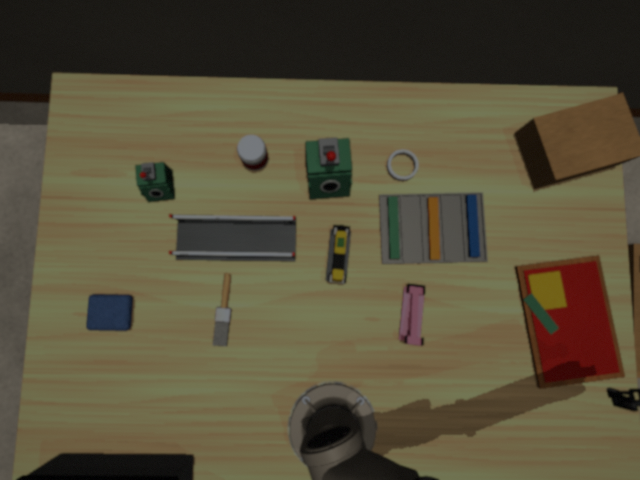

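The pictures show three slats in the tray (green, orange and blue), at top-view px (393,228), (434,228) and (473,226). The rack is at about (236,238), the large console at (329,168), the thermometer at (340,253), the tape at (402,165), the can at (252,151) and the brush at (223,310). The small console and the pink cradle are decoys. Next I'll write the helpers.

```bash
cat > h.py <<'E'
import numpy as np, cv2
from scipy.spatial.transform import Rotation as R
from bench import get_obs, grab_frame
def K(f): return np.array([[f["fx"],0,f["cx"]],[0,f["fy"],f["cy"]],[0,0,1.]])
def rays(f,px):
    u=cv2.undistortPoints(np.array(px,float).reshape(-1,1,2),K(f),f["distortion"]).reshape(-1,2)
    d=np.c_[u[:,0],-u[:,1],-np.ones(len(u))]
    return R.from_rotvec(f["rotation"]).apply(d)
def onz(f,px,z):
    d=rays(f,px); o=f["origin"]
    return o+d*((z-o[2])/d[:,2])[:,None]
def proj(f,P):
    c=R.from_rotvec(f["rotation"]).inv().apply(np.array(P,float).reshape(-1,3)-f["origin"])
    c=c*[1,-1,-1]
    return cv2.projectPoints(c,np.zeros(3),np.zeros(3),K(f),f["distortion"])[0].reshape(-1,2)
def tri(f1,p1,f2,p2):
    d1=rays(f1,[p1])[0];d2=rays(f2,[p2])[0];o1=f1["origin"];o2=f2["origin"]
    t=np.linalg.lstsq(np.c_[d1,-d2],o2-o1,rcond=None)[0]
    a=o1+t[0]*d1;b=o2+t[1]*d2
    return (a+b)/2,np.linalg.norm(a-b)
def mask(f,h0,h1,s0=90,v0=40,roi=None):
    hsv=cv2.cvtColor(f["image"],cv2.COLOR_BGR2HSV)
    m=cv2.inRange(hsv,(h0,s0,v0),(h1,255,255))
    if roi:
        x0,y0,x1,y1=roi; k=np.zeros_like(m);k[y0:y1,x0:x1]=1;m*=k
    return m
def big(m):
    c,_=cv2.findContours(m,cv2.RETR_EXTERNAL,cv2.CHAIN_APPROX_NONE)
    return max(c,key=cv2.contourArea) if c else None
def crop(f,roi,name,s=4):
    x0,y0,x1,y1=roi
    cv2.imwrite(name,cv2.resize(f["image"][y0:y1,x0:x1],None,fx=s,fy=s,interpolation=cv2.INTER_CUBIC))
def tool(o=None):
    o=o or get_obs(); return o["tcp_pos"],R.from_rotvec(o["orientation"]).as_matrix()
E
python3 - <<'E'
from h import *
t=grab_frame("top"); s=grab_frame("scene")
np.save("pics/t.npy",t["image"]);
for n,h0,h1 in (("green",45,88),("orange",8,20),("blue",100,125)):
    for nm,f,roi in (("top",t,(378,190,490,266)),("scene",s,(135,310,315,475))):
        c=big(mask(f,h0,h1,90,40,roi))
        r=cv2.minAreaRect(c); M=cv2.moments(c); cc=[M['m10']/M['m00'],M['m01']/M['m00']]
        P=onz(f,cv2.boxPoints(r),0.023)
        print(n,nm,np.round(cc,1),np.round(onz(f,[cc],0.023)[0],4),"side",np.round(np.linalg.norm(P-np.roll(P,1,0),axis=1),4), [round(x,3) for x in np.degrees(np.arctan2(*(P-np.roll(P,1,0))[:,[1,0]].T))])
crop(t,(160,120,360,300),"pics/c1.png",4)
crop(s,(230,150,440,360),"pics/c2.png",3)
p,M=tool();print(p,M)
E
```

```text
green top [393.1 227.3] [ 0.5512 -0.1642  0.023 ] side [0.1728 0.024  0.1728 0.0236] [np.float64(2.129), np.float64(-86.487), np.float64(-178.005), np.float64(93.361)]
green scene [288.6 361. ] [ 0.6238 -0.1635  0.023 ] side [0.0411 0.0275 0.0419 0.0269] [np.float64(-176.625), np.float64(101.171), np.float64(2.663), np.float64(-80.34)]
orange top [433.4 227.8] [ 0.5522 -0.2793  0.023 ] side [0.1817 0.0331 0.1818 0.0325] [np.float64(1.348), np.float64(-86.654), np.float64(-178.836), np.float64(93.202)]
orange scene [224.5 385.1] [ 0.5625 -0.2814  0.023 ] side [0.1839 0.0345 0.1879 0.031 ] [np.float64(-178.696), np.float64(100.218), np.float64(0.343), np.float64(-86.134)]
blue top [472.6 225.6] [ 0.561  -0.3915  0.023 ] side [0.1769 0.0293 0.177  0.0288] [np.float64(1.928), np.float64(-85.423), np.float64(-178.235), np.float64(94.428)]
blue scene [182.5 430.2] [ 0.569  -0.3927  0.023 ] side [0.1797 0.0302 0.1827 0.0273] [np.float64(-177.84), np.float64(96.829), np.float64(1.275), np.float64(-88.997)]
[ 0.16681788 -0.65391328  0.40409128] [[-9.68972743e-01 -3.38147062e-04  2.47167371e-01]
 [-2.47167592e-01  1.03892440e-03 -9.68972188e-01]
 [ 7.08668872e-05 -9.99999403e-01 -1.09026842e-03]]
```

View pics/c1.png

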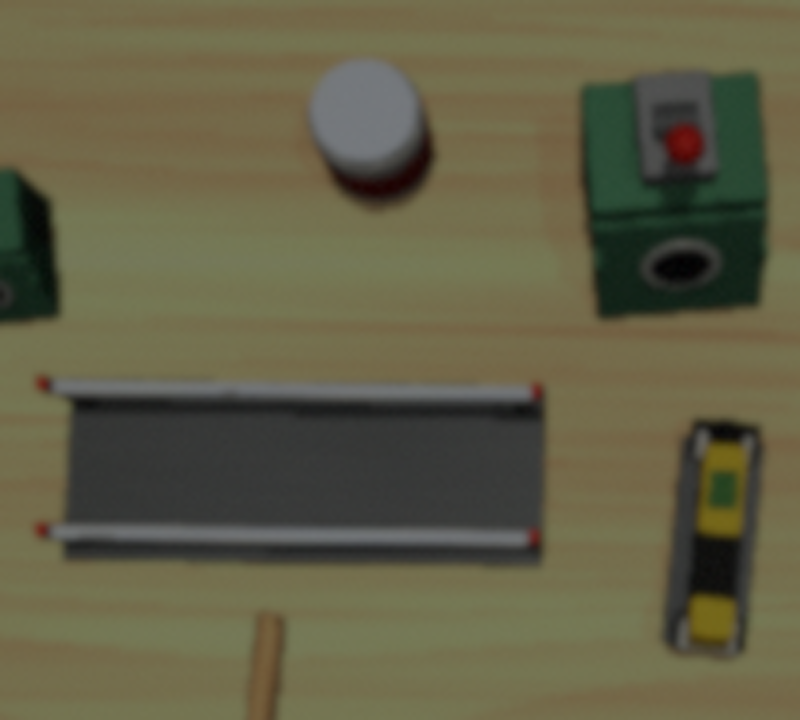

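View pics/c2.png

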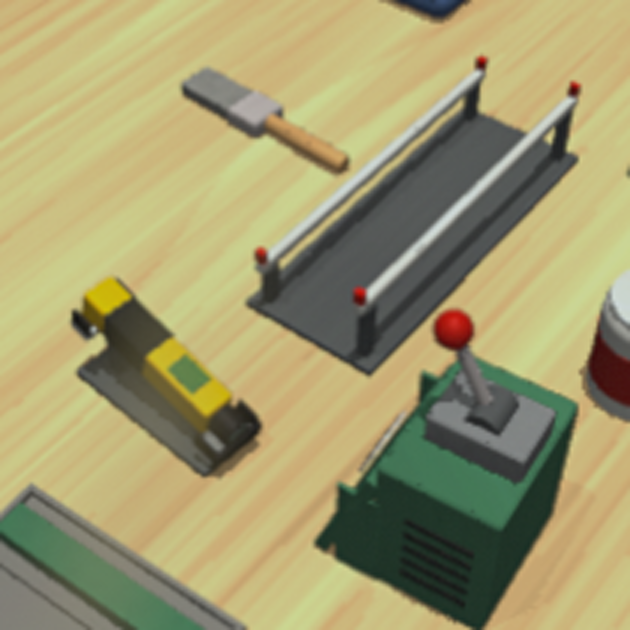

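The crops show the rack's red stops at about top px (170,216), (294,218), (170,252) and (294,254). The lever knob is at (331,156) and the patch at (330,186). The thermometer's nose points to world +x. Next I'll triangulate the red stops, knob, patch, tray corners and thermometer.

```bash
python3 - <<'E'
from h import *
t=grab_frame("top"); s=grab_frame("scene")
def reds(f,roi,amin=3):
    m=mask(f,0,6,130,50,roi)|mask(f,174,179,130,50,roi)
    n,l,st,c=cv2.connectedComponentsWithStats(m)
    return [(np.round(c[i],1),st[i,4]) for i in range(1,n) if st[i,4]>=amin]
print("top",reds(t,(160,140,360,300))); print("scene",reds(s,(300,160,440,300)))
# patch: dark inside ring
crop(t,(300,130,360,290),"pics/c3.png",5)
crop(s,(330,240,430,360),"pics/c4.png",6)
crop(s,(245,235,325,310),"pics/c5.png",8)
crop(t,(370,180,500,275),"pics/c6.png",6)
E
```

```text
top [(array([330.6, 155.5]), np.int32(75)), (array([170.5, 215.5]), np.int32(4)), (array([294., 218.]), np.int32(3)), (array([293.5, 254. ]), np.int32(6))]
scene [(array([390. , 170.2]), np.int32(8)), (array([420.9, 179.1]), np.int32(9)), (array([316.8, 234.6]), np.int32(9)), (array([349.4, 248. ]), np.int32(20)), (array([380.7, 259.3]), np.int32(121)), (array([433.2, 273.8]), np.int32(191))]
```

View pics/c4.png

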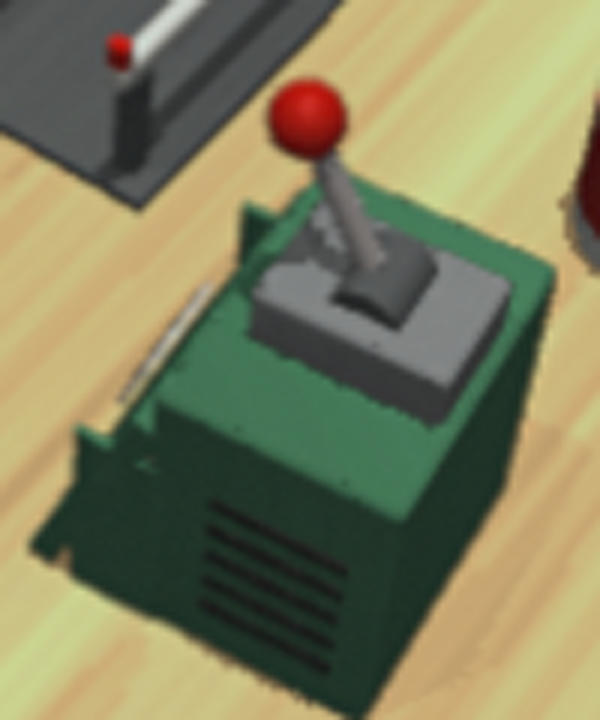

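View pics/c5.png

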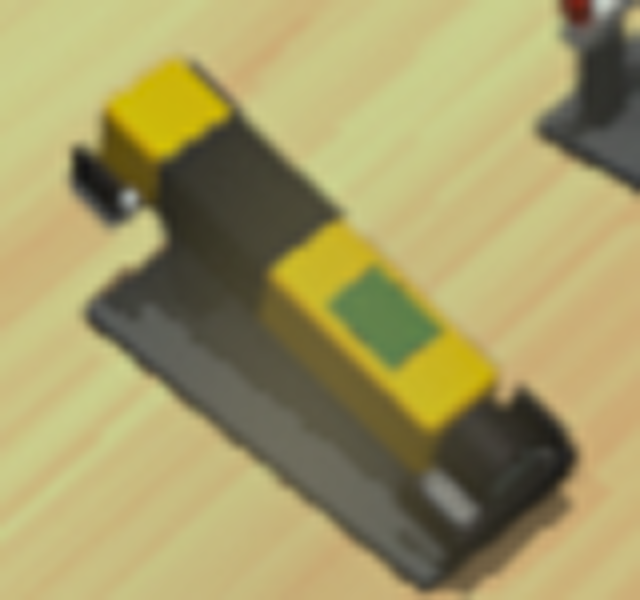

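View pics/c6.png

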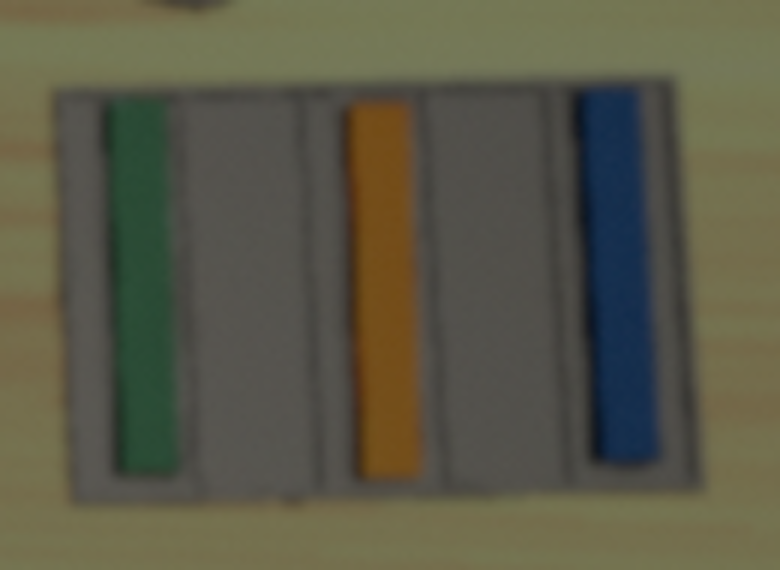

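View pics/c3.png

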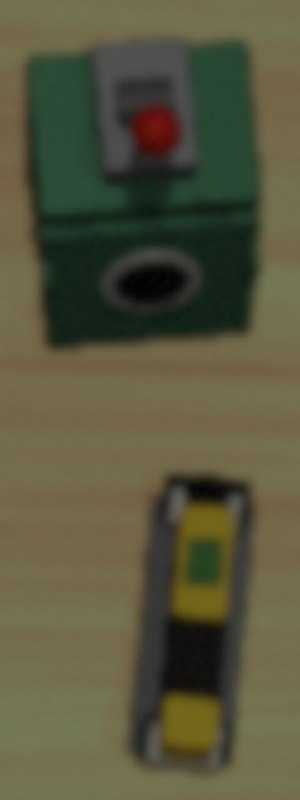

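```bash
python3 - <<'E'
from h import *
t=grab_frame("top"); s=grab_frame("scene")
pr=[((170.5,215.5),(420.9,179.1)),((294,218),(349.4,248)),((293.5,254),(316.8,234.6)),((170.5,252.5),(390,170.2))]
for a,b in pr:
    p,e=tri(t,a,s,b); print("stop",p.round(4),round(e,4))
p,e=tri(t,(330.6,155.5),s,(380.7,259.3)); print("knob",p.round(4),round(e,4))
# console top corners
print("cons top\n",onz(t,[(308,173),(351,171),(305.6,141),(349.6,138.4)],.13).round(4))
print("patch at z .06,.08,.1\n",[onz(t,[(330.4,186.6)],z)[0].round(4).tolist() for z in (.06,.08,.1)])
print("tray corners\n",onz(t,[(370+55/6,180+90/6),(370+672/6,180+78/6),(370+702/6,180+488/6),(370+73/6,180+502/6)],.011).round(4))
# slat top-face corners from crop
for n,c in dict(green=[(110,100),(165,98),(178,472),(120,474)],orange=[(347,103),(408,101),(422,478),(362,480)],blue=[(580,88),(640,87),(658,460),(602,463)]).items():
    P=onz(t,[(370+a/6,180+b/6) for a,b in c],.023); u=(P[0]+P[1]-P[2]-P[3])/2
    print(n,P.mean(0).round(4),"len",np.linalg.norm(u).round(4),"yaw",np.arctan2(u[1],u[0]).round(4),"w",np.linalg.norm((P[0]+P[3]-P[1]-P[2])/2).round(4))
# cradle base / thermometer
print("therm sides: yellow front end, tail end, top px")
for nm,px,z in (("tailtop",(300+190/5,130+755/5),.09),("yel front",(300+205/5,130+505/5),.06)):
    print(nm,onz(t,[px],z).round(4))
print("base corners\n",onz(t,[(300+163/5,130+480/5),(300+250/5,130+485/5),(300+222/5,130+770/5),(300+130/5,130+762/5)],.02).round(4))
m=mask(t,18,38,110,40,(325,220,355,290)); c=np.column_stack(np.nonzero(m))[:,::-1]; print(len(c),c.mean(0)); 
vx,vy,x0,y0=cv2.fitLine(c.astype(np.float32),cv2.DIST_L2,0,.01,.01).ravel(); print(vx,vy)
A=onz(t,[(x0-vx*20,y0-vy*20),(x0+vx*20,y0+vy*20)],.07); d=A[0]-A[1]; print("therm axis approx",A.round(4),np.arctan2(d[1],d[0]))
E
```

```text
stop [0.5626 0.4486 0.082 ] 0.0018
stop [0.5636 0.1166 0.082 ] 0.0032
stop [0.4669 0.116  0.0673] 0.0031
stop [0.4644 0.4475 0.0678] 0.0031
knob [0.6989 0.0246 0.2139] 0.0005
cons top
 [[ 0.6755  0.0799  0.13  ]
 [ 0.6835 -0.0335  0.13  ]
 [ 0.7625  0.0881  0.13  ]
 [ 0.7726 -0.0289  0.13  ]]
patch at z .06,.08,.1
 [[0.6566, 0.0174, 0.06], [0.6519, 0.0182, 0.08], [0.6473, 0.019, 0.1]]
tray corners
 [[ 0.6465 -0.1262  0.011 ]
 [ 0.6591 -0.4255  0.011 ]
 [ 0.4607 -0.4344  0.011 ]
 [ 0.448  -0.1351  0.011 ]]
green [ 0.551  -0.1665  0.023 ] len 0.1789 yaw 0.0281 w 0.0269
orange [ 0.5513 -0.2812  0.023 ] len 0.1805 yaw 0.0245 w 0.0288
blue [ 0.5613 -0.3935  0.023 ] len 0.1795 yaw 0.0283 w 0.0277
therm sides: yellow front end, tail end, top px
tailtop [[ 0.3948 -0.0055  0.09  ]]
yel front [[ 0.5325 -0.0137  0.06  ]]
base corners
 [[ 0.5517  0.0077  0.02  ]
 [ 0.5499 -0.0419  0.02  ]
 [ 0.3884 -0.0278  0.02  ]
 [ 0.3919  0.0238  0.02  ]]
391 [338.98465473 254.65217391]
0.08481976 -0.9963963
therm axis approx [[ 0.4124 -0.0045  0.07  ]
 [ 0.5209 -0.0123  0.07  ]] 3.069753347865661
```

The measurements agree with the given sizes:
- **Slats:** the slat lengths come out at 179–180 mm, against 180.
- **Rack:** the stops are 0.332 m apart, with heights 67 and 82 mm. The centre is at (0.514, 0.282) and the high rail is at +x.
- **Tray:** yaw about 0.028.

The first move goes above the blue slat.

```bash
python3 -m jog '[[[-6,0,-2],0.1,-1],[[-12,0,-4],0.22,-1],[[-18,0,-6],0.22,-1],[[-24,0,-8],0.22,-1],[[-30,0,-10],0.22,-1],[[-36,0,-12.5],0.22,-1],[[-41,0,-14.2],0.22,-1],[[-44.6,0,-15.5],0.22,-1],[[-44.6,0,-15.5],0.22,-1]]' 50; python3 -c "
from h import *
print(tool())"
```

```text
clock: 1.52
tcp_pos: [0.5641, -0.3898, 0.4044]
orientation: [-0.039, 2.204, -2.2]
contact_force: [-0.7, -0.2, -0.3]
grip_width: 0.0854
(array([ 0.56409642, -0.38978182,  0.40439184]), array([[-0.99932656,  0.00148685,  0.03666361],
       [-0.03666049,  0.00207448, -0.99932563],
       [-0.00156191, -0.99999674, -0.00201857]]))
```

```bash
python3 -m jog '[[[0.3,4,0.37],0.01,-1],[[0.3,9,0.37],0.01,-1],[[0.3,14,0.37],0.01,-1],[[0.3,18,0.37],0.01,-1],[[0.3,20.5,0.37],0.01,-1],[[0.3,21.7,0.37],0.01,-1],[[0.3,21.7,0.37],0.01,-1]]' 50; python3 - <<'E'
from h import *
print(tool()[0])
f=grab_frame("scene");crop(f,(110,310,310,480),"pics/d1.png",4)
E
```

```text
clock: 2.4
tcp_pos: [0.5572, -0.398, 0.1874]
orientation: [-0.022, 2.213, -2.212]
contact_force: [0.1, 0.2, -0.2]
grip_width: 0.085
[ 0.55721537 -0.397993    0.18741   ]
```

View pics/d1.png

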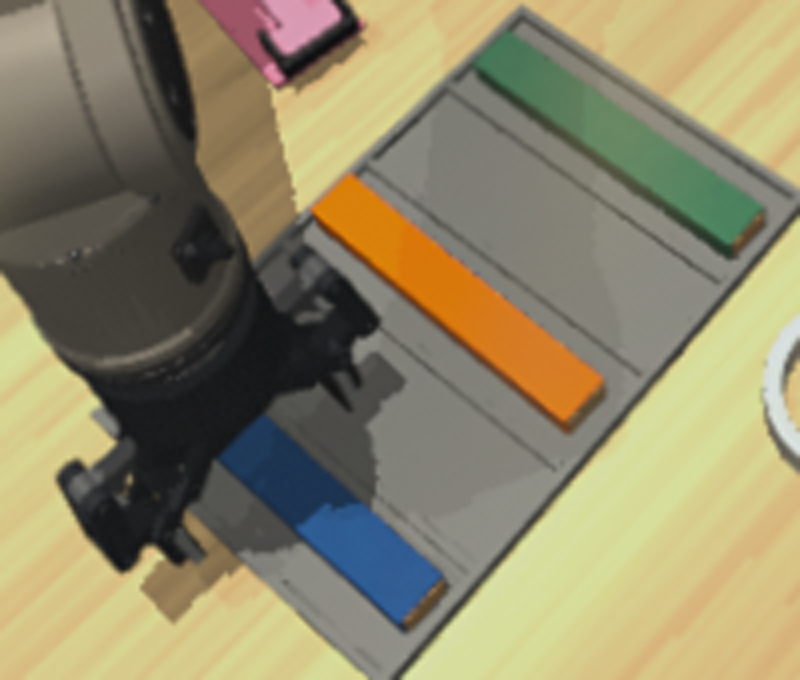

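The fingers straddle the blue slat, whose end is at crop px (425,605). Closing.

```bash
python3 -m jog '[[[0,0,0],0,0.2],[[0,0,0],0,0.2],[[0,0,0],0,0.5],[[0,0,0],0,0.7],[[0,0,0],0,1],[[0,0,0],0,1],[[0,0,0],0,1],[[0,0,0],0,1]]' 50; python3 - <<'E'
from h import *
print(tool()[0])
E
```

```text
clock: 3.45
tcp_pos: [0.5582, -0.3976, 0.1885]
orientation: [-0.021, 2.21, -2.212]
contact_force: [-0.5, 0.5, 5.4]
grip_width: 0.0263
[ 0.55819202 -0.3975889   0.18849106]
```

```bash
python3 -m jog '[[[0,-1,0],0,1],[[0,-3,0],0,1],[[0,-6,0],0,1],[[0,-10,0],0,1],[[0,-14,0],0,1],[[0,-17,0],0,1],[[0,-17,0],0,1]]'; python3 - <<'E'
from h import *
print(tool())
f=grab_frame("scene");cv2.imwrite("pics/d2.png",f["image"])
E
```

```text
clock: 4.32
tcp_pos: [0.5584, -0.3979, 0.362]
orientation: [-0.015, 2.205, -2.213]
contact_force: [0.1, 0.1, -0.6]
grip_width: 0.0261
(array([ 0.55844037, -0.39787014,  0.36204155]), array([[-0.99979099,  0.00578017,  0.01961024],
       [-0.01963101, -0.00355882, -0.99980096],
       [-0.00570923, -0.99997696,  0.00367154]]))
```

View pics/d2.png

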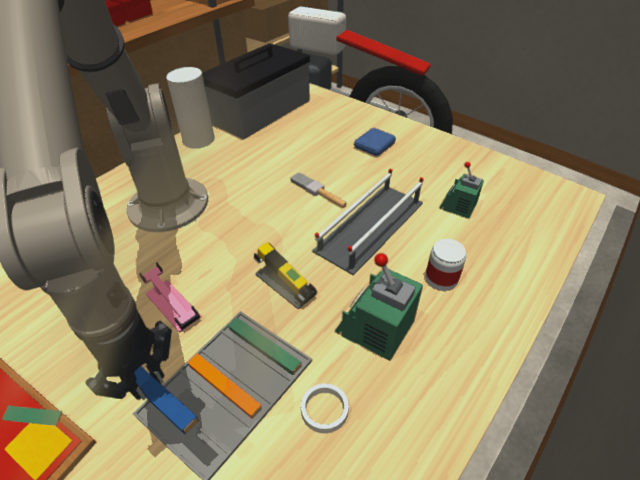

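```bash
python3 -m jog '[[[1,0,-2],0,1],[[2,0,-6],0,1],[[3,0,-11],0.015,1],[[3,0,-16],0.015,1],[[3,0,-21],0.015,1],[[3,0,-26],0.015,1],[[3,0,-31],0.015,1],[[3.1,0,-36],0.015,1],[[3.1,0,-41],0.015,1],[[3.1,0,-46],0.015,1]]'; python3 -m jog '[[[0,0,-5],0,1],[[0,0,-10],0,1],[[0,0,-15],0,1],[[0,0,-20],0,1],[[0,0,-25],0,1],[[0,0,-29],0,1],[[0,0,-32],0,1],[[0,0,-32],0,1],[[0,0,-32],0,1]]'; python3 - <<'E'
from h import *
print(tool())
f=grab_frame("scene");cv2.imwrite("pics/d3.png",f["image"])
E
```

```text
clock: 5.62
tcp_pos: [0.5169, 0.0633, 0.3566]
orientation: [-0.008, 2.22, -2.221]
contact_force: [0.8, 0.6, -0.3]
grip_width: 0.0268
clock: 6.75
tcp_pos: [0.5162, 0.3807, 0.3565]
orientation: [-0.006, 2.218, -2.223]
contact_force: [-0.6, 0.2, -1.7]
grip_width: 0.0264
(array([0.51620358, 0.38073014, 0.356467  ]), array([[-0.99999018, -0.00150701,  0.00416755],
       [-0.00416412, -0.00227252, -0.99998875],
       [ 0.00151646, -0.99999628,  0.00226623]]))
```

View pics/d3.png

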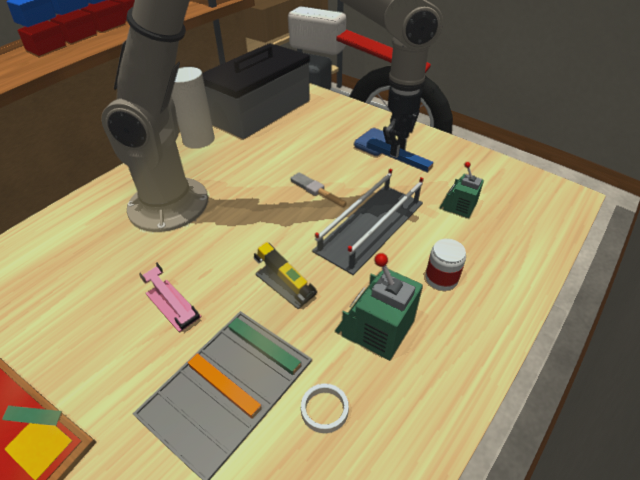

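```bash
python3 -m jog '[[[0.3,2,0],0,1],[[0.3,5,0],0,1],[[0.3,7.5,0],0,1],[[0.3,9,0],0,1],[[0.3,9.7,0],0,1],[[0.3,10,0],0,1],[[0.3,10,0],0,1]]'; python3 -m jog '[[[0,0.2,0],0,1],[[0,0.4,0],0,1],[[0,0.4,0],0,1]]'
```

```text
clock: 7.68
tcp_pos: [0.5135, 0.3819, 0.2584]
orientation: [-0.004, 2.219, -2.218]
contact_force: [-0.3, -1.0, -0.9]
grip_width: 0.0261
clock: 8.05
tcp_pos: [0.513, 0.3826, 0.2552]
orientation: [-0.005, 2.22, -2.217]
contact_force: [-4.2, -1.8, 7.5]
grip_width: 0.0266
```

```bash
python3 -m jog '[[[0,0.15,0],0,1],[[0,0.3,0],0,1],[[0,0.3,0],0,1]]' 20
```

```text
clock: 8.43
tcp_pos: [0.5125, 0.3829, 0.2522]
orientation: [-0.006, 2.22, -2.217]
contact_force: [-4.2, -1.5, 8.2]
grip_width: 0.0264
```

Now I'll open just enough to release and then rise.

```bash
python3 -m jog '[[[0,0,0],0,0.3],[[0,0,0],0,0.1],[[0,0,0],0,-0.2],[[0,0,0],0,-0.2],[[0,-2,0],0,-0.2],[[0,-6,0],0,-0.2],[[0,-11,0],0,-0.2],[[0,-11,0],0,-0.2]]'; python3 - <<'E'
from h import *
print(tool()[0])
f=grab_frame("scene");crop(f,(290,100,480,290),"pics/d4.png",4);t=grab_frame("top");cv2.imwrite("pics/d4t.png",t["image"])
E
```

```text
clock: 9.43
tcp_pos: [0.5142, 0.3831, 0.367]
orientation: [0.003, 2.222, -2.208]
contact_force: [0.0, 1.2, -0.5]
grip_width: 0.0513
[0.5142228  0.38309104 0.36703685]
```

View pics/d4.png

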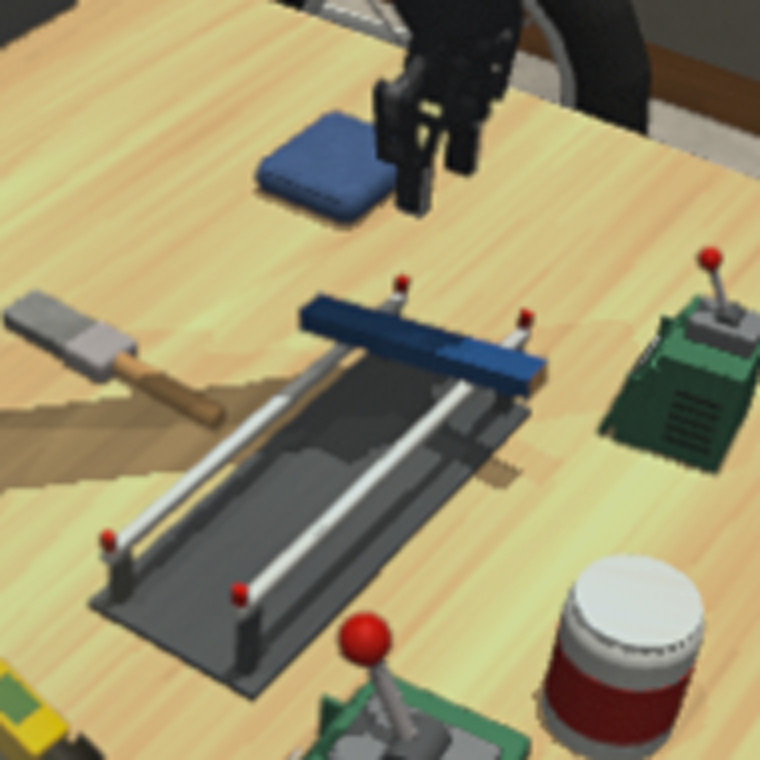

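View pics/d4t.png

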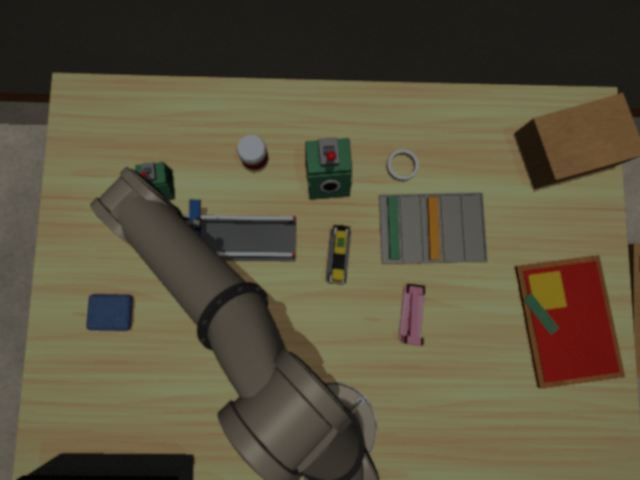

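Blue lies across both rails near the far end (crop px 300–545, 300–390). Next is orange.

```bash
python3 -m jog '[[[0,0,4],0,-0.2],[[0,0,10],0,-0.6],[[0,0,16],0,-0.6],[[0,0,22],0,-0.6],[[0,0,28],0,-0.6],[[0,0,34],0,-0.6],[[-1,0,40],0,-0.6],[[-2,0,46],-0.02,-0.6],[[-3,0,52],-0.025,-0.6],[[-3.7,0,57],-0.025,-0.6]]';python3 -m jog '[[[0,0,5],0,-0.6],[[0,0,8.5],0,-0.6],[[0,0,9.4],0,-0.6],[[0,0,9.4],0,-0.6],[[0,0,9.4],0,-0.6]]';  python3 - <<'E'
from h import *
print(tool())
E
```

```text
clock: 10.78
tcp_pos: [0.5524, -0.1906, 0.3596]
orientation: [-0.034, 2.208, -2.208]
contact_force: [0.8, 0.4, -0.1]
grip_width: 0.0684
clock: 11.4
tcp_pos: [0.556, -0.2799, 0.3603]
orientation: [-0.036, 2.207, -2.204]
contact_force: [-0.4, 0.5, 0.5]
grip_width: 0.0683
(array([ 0.55604045, -0.27989844,  0.3603453 ]), array([[-9.99477180e-01, -6.11277239e-04,  3.23263653e-02],
       [-3.23271341e-02,  1.29255130e-03, -9.99476506e-01],
       [ 5.69173754e-04, -9.99998978e-01, -1.31163637e-03]]))
```

```bash
python3 -m jog '[[[0.4,4,0],0,-0.6],[[0.4,9,0],0,-0.6],[[0.4,13,0],0,-0.6],[[0.4,16,0],0,-0.6],[[0.4,17.3,0],0,-0.6],[[0.4,17.3,0],0,-0.2],[[0.4,17.3,0],0,0.2],[[0.4,17.3,0],0,0.2]]' 50;python3 -m jog '[[[0,0,0],0,0.3],[[0,0,0],0,0.5],[[0,0,0],0,1],[[0,0,0],0,1],[[0,0,0],0,1]]' 50; python3 -m jog '[[[0,-1,0],0,1],[[0,-3,0],0,1],[[0,-6,0],0,1],[[0,-10,0],0,1],[[0,-14,0],0,1],[[0,-17,0],0,1],[[0,-17,0],0,1]]'; python3 - <<'E'
from h import *
print(tool())
E
```

```text
clock: 12.4
tcp_pos: [0.5523, -0.2822, 0.1891]
orientation: [-0.03, 2.204, -2.206]
contact_force: [-0.5, 0.2, 0.6]
grip_width: 0.034
clock: 13.02
tcp_pos: [0.552, -0.2822, 0.1887]
orientation: [-0.031, 2.205, -2.207]
contact_force: [-0.9, 1.5, 5.8]
grip_width: 0.0261
clock: 13.9
tcp_pos: [0.5524, -0.2824, 0.3619]
orientation: [-0.026, 2.2, -2.206]
contact_force: [0.1, -0.0, -1.1]
grip_width: 0.0264
(array([ 0.55241833, -0.28236005,  0.36190777]), array([[-0.99954351,  0.00628164,  0.02955199],
       [-0.02956901, -0.00263446, -0.99955927],
       [-0.00620102, -0.9999768 ,  0.002819  ]]))
```

```bash
python3 -m jog '[[[1,0,-2],0,1],[[2,0,-6],0,1],[[2.2,0,-11],0.024,1],[[2.2,0,-16],0.024,1],[[2.2,0,-21],0.024,1],[[2.2,0,-26],0.024,1],[[2.2,0,-31],0.024,1],[[2.2,0,-36],0.024,1],[[2.2,0,-41],0.024,1],[[2.2,0,-46],0.024,1]]'; python3 -m jog '[[[0,0,-4],0,1],[[0,0,-8],0,1],[[0,0,-10.5],0,1],[[0,0,-10.5],0,1],[[0,0,-10.5],0,1]]'; python3 - <<'E'
from h import *
print(tool())
f=grab_frame("scene");cv2.imwrite("pics/d5.png",f["image"])
E
```

```text
clock: 15.15
tcp_pos: [0.5154, 0.1784, 0.3573]
orientation: [-0.007, 2.218, -2.22]
contact_force: [0.0, 0.4, -0.6]
grip_width: 0.0263
clock: 15.78
tcp_pos: [0.5154, 0.2809, 0.3572]
orientation: [-0.006, 2.218, -2.221]
contact_force: [-0.0, -0.1, -1.1]
grip_width: 0.026
(array([0.51543199, 0.28090478, 0.35716651]), array([[-9.99987316e-01, -8.64843646e-04,  4.96178500e-03],
       [-4.96044166e-03, -1.54856358e-03, -9.99986498e-01],
       [ 8.72515608e-04, -9.99998427e-01,  1.54425393e-03]]))
```

View pics/d5.png

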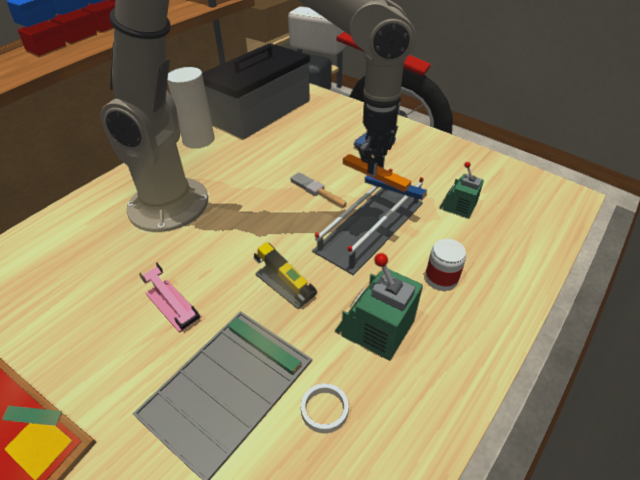

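Orange is held above the middle of the rack (px 383,175) and blue is in place. Lowering.

```bash
python3 -m jog '[[[0.1,2,0],0,1],[[0.1,5,0],0,1],[[0.1,7.5,0],0,1],[[0.1,9,0],0,1],[[0.1,9.7,0],0,1],[[0.1,10.1,0],0,1],[[0.1,10.1,0],0,1]]'; python3 -m jog '[[[0,0.2,0],0,1],[[0,0.4,0],0,1],[[0,0.6,0],0,1],[[0,0.6,0],0,1]]' 20
```

```text
clock: 16.7
tcp_pos: [0.5146, 0.282, 0.2578]
orientation: [-0.005, 2.218, -2.219]
contact_force: [-2.6, -2.5, 4.9]
grip_width: 0.0266
clock: 17.2
tcp_pos: [0.5141, 0.2827, 0.2525]
orientation: [-0.006, 2.219, -2.218]
contact_force: [-6.5, -1.9, 9.9]
grip_width: 0.0264
```

```bash
python3 -m jog '[[[0,0,0],0,0.3],[[0,0,0],0,0.1],[[0,0,0],0,-0.2],[[0,0,0],0,-0.2],[[0,-2,0],0,-0.2],[[0,-6,0],0,-0.2],[[0,-11,0],0,-0.2],[[0,-11,0],0,-0.2]]'; python3 - <<'E'
from h import *
print(tool())
f=grab_frame("scene");crop(f,(290,100,480,290),"pics/d6.png",4)
s=f
for n,h0,h1 in (("green",45,88),):
        c=big(mask(f,h0,h1,90,40,(135,310,315,475)));print(n,cv2.minAreaRect(c))
E
```

```text
clock: 18.2
tcp_pos: [0.5156, 0.283, 0.3649]
orientation: [0.001, 2.22, -2.211]
contact_force: [0.4, 0.3, -0.1]
grip_width: 0.0511
(array([0.5155534 , 0.28303123, 0.36490981]), array([[-0.99996109,  0.00683527,  0.00557705],
       [-0.00554847,  0.00419307, -0.99997582],
       [-0.00685848, -0.99996785, -0.00415498]]))
green ((287.9230651855469, 361.1153869628906), (19.414506912231445, 12.480754852294922), 33.6900634765625)
```

View pics/d6.png

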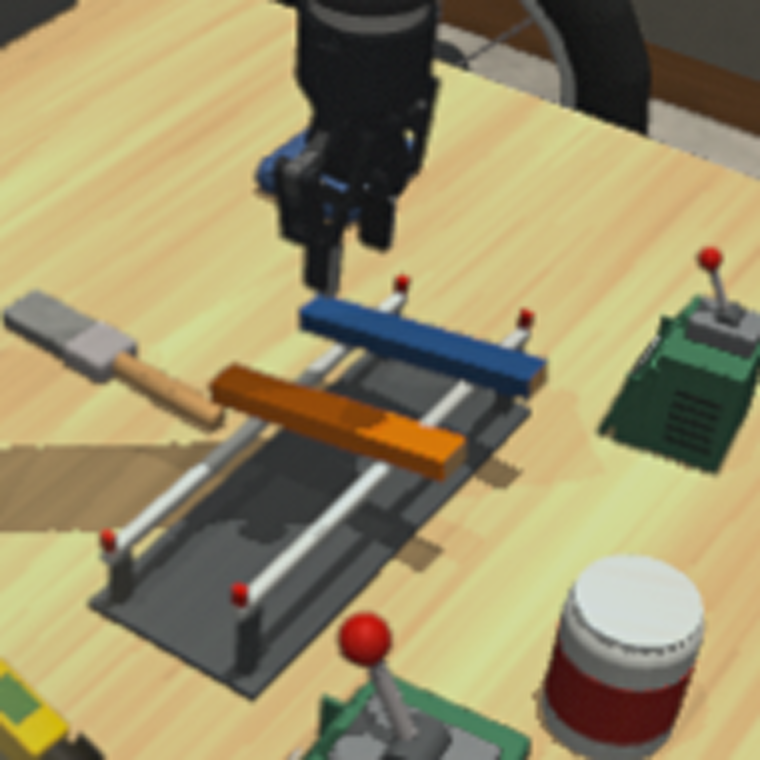

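Orange is placed at mid-rack (crop px 210–465, 370–475). Next is green.

```bash
python3 -m jog '[[[0,0,4],0,-0.2],[[0,0,10],0,-0.6],[[0,0,16],0,-0.6],[[0,0,22],0,-0.6],[[0,0,28],0,-0.6],[[-1,0,34],0,-0.6],[[-2,0,39],-0.022,-0.6],[[-3,0,43],-0.022,-0.6],[[-3.3,0,45],-0.022,-0.6],[[-3.3,0,45],-0.022,-0.6]]';python3 -m jog '[[[0,0,0],0,-0.6],[[0,0,0],0,-0.6]]'; python3 - <<'E'
from h import *
print(tool())
f=grab_frame("scene");cv2.imwrite("pics/d7.png",f["image"])
E
```

```text
clock: 19.5
tcp_pos: [0.5496, -0.1683, 0.3597]
orientation: [-0.031, 2.21, -2.209]
contact_force: [-0.7, 0.4, 0.1]
grip_width: 0.0682
clock: 19.75
tcp_pos: [0.5501, -0.1657, 0.3607]
orientation: [-0.034, 2.207, -2.205]
contact_force: [0.3, 1.1, -0.9]
grip_width: 0.0681
(array([ 0.55008427, -0.16571573,  0.36071942]), array([[-9.99530770e-01, -9.97900541e-05,  3.06305480e-02],
       [-3.06306093e-02,  6.84068620e-04, -9.99530539e-01],
       [ 7.87898098e-05, -9.99999761e-01, -6.86804265e-04]]))
```

View pics/d7.png

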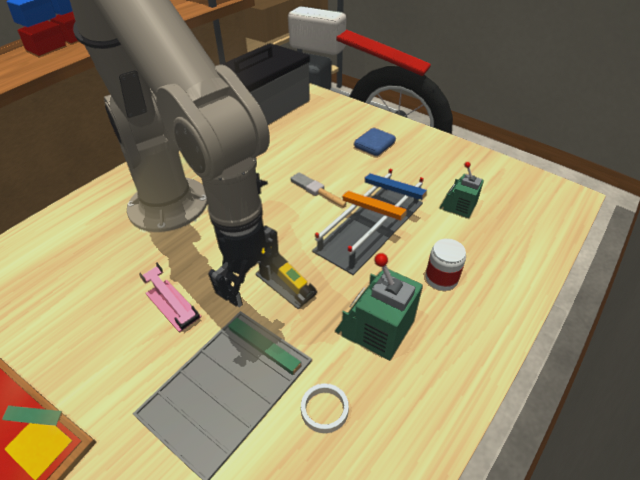

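Green is still in its pocket (px 265,345), so I'll descend and grip.

```bash
python3 -m jog '[[[0,4,0],0,-0.6],[[0,9,0],0,-0.6],[[0,13,0],0,-0.6],[[0,16,0],0,-0.6],[[0,17.4,0],0,-0.6],[[0,17.4,0],0,-0.2],[[0,17.4,0],0,0.2],[[0,17.4,0],0,0.2]]' 50;python3 -m jog '[[[0,0,0],0,0.3],[[0,0,0],0,0.5],[[0,0,0],0,1],[[0,0,0],0,1],[[0,0,0],0,1]]' 50; python3 -m jog '[[[0,-1,0],0,1],[[0,-3,0],0,1],[[0,-6,0],0,1],[[0,-10,0],0,1],[[0,-14,0],0,1],[[0,-17,0],0,1],[[0,-17,0],0,1]]'; python3 - <<'E'
from h import *
print(tool())
f=grab_frame("scene");cv2.imwrite("pics/d8.png",f["image"])
E
```

```text
clock: 20.8
tcp_pos: [0.5506, -0.1679, 0.188]
orientation: [-0.028, 2.206, -2.207]
contact_force: [-1.0, -0.1, -0.2]
grip_width: 0.0342
clock: 21.42
tcp_pos: [0.5504, -0.1677, 0.1877]
orientation: [-0.029, 2.206, -2.207]
contact_force: [-1.7, -0.5, 6.8]
grip_width: 0.0259
clock: 22.3
tcp_pos: [0.5506, -0.168, 0.3598]
orientation: [-0.024, 2.203, -2.207]
contact_force: [-0.1, 0.5, -0.6]
grip_width: 0.026
(array([ 0.5506356 , -0.16795244,  0.35979212]), array([[-0.99960904,  0.0053464 ,  0.02744407],
       [-0.02745159, -0.00133739, -0.99962224],
       [-0.00530767, -0.99998481,  0.00148363]]))
```

View pics/d8.png

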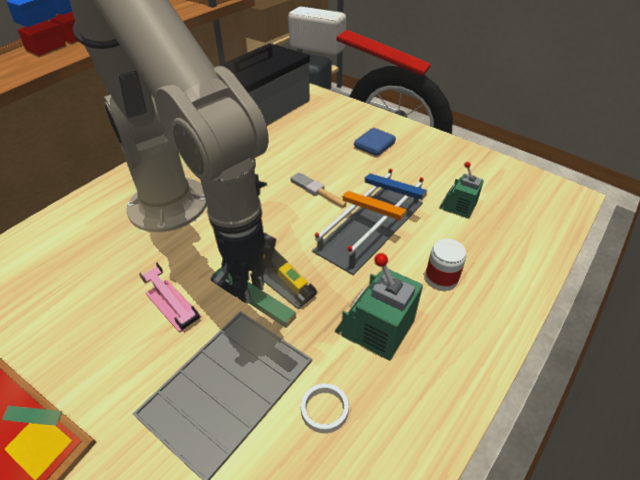

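```bash
python3 -m jog '[[[2,0,-1],0,1],[[2.7,0,-5],0.02,1],[[2.7,0,-10],0.022,1],[[2.7,0,-15],0.022,1],[[2.7,0,-20],0.022,1],[[2.7,0,-25],0.022,1],[[2.7,0,-30],0.022,1],[[2.7,0,-33.5],0.022,1],[[2.7,0,-35.1],0.022,1],[[2.7,0,-35.1],0.022,1]]'; python3 -m jog '[[[0,0,0],0,1],[[0,0,0],0,1]]'; python3 - <<'E'
from h import *
print(tool())
f=grab_frame("scene");crop(f,(290,100,480,290),"pics/d9.png",4)
E
```

```text
clock: 23.6
tcp_pos: [0.513, 0.1826, 0.3559]
orientation: [-0.01, 2.218, -2.219]
contact_force: [-0.5, -0.0, -0.4]
grip_width: 0.0265
clock: 23.85
tcp_pos: [0.5136, 0.1807, 0.3565]
orientation: [-0.004, 2.219, -2.221]
contact_force: [-0.1, 0.6, -1.0]
grip_width: 0.0264
(array([0.51359233, 0.18066569, 0.35654251]), array([[-9.99994914e-01, -2.11819382e-04,  3.18216639e-03],
       [-3.18197597e-03, -8.93326406e-04, -9.99994538e-01],
       [ 2.14660938e-04, -9.99999579e-01,  8.92647859e-04]]))
```

View pics/d9.png

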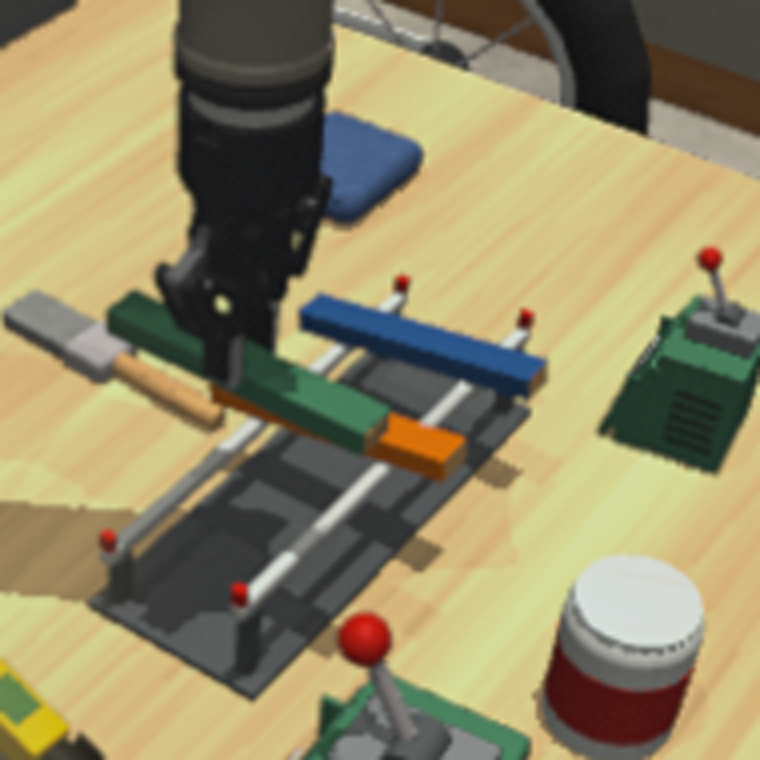

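```bash
python3 -m jog '[[[0,2,0],0,1],[[0,5,0],0,1],[[0,7.5,0],0,1],[[0,9,0],0,1],[[0,9.7,0],0,1],[[0,10,0],0,1],[[0,10,0],0,1]]'; python3 -m jog '[[[0,0.2,0],0,1],[[0,0.4,0],0,1],[[0,0.6,0],0,1],[[0,0.6,0],0,1]]' 20
```

```text
clock: 24.78
tcp_pos: [0.5136, 0.1824, 0.2574]
orientation: [-0.005, 2.218, -2.218]
contact_force: [-1.0, -0.9, 1.5]
grip_width: 0.026
clock: 25.28
tcp_pos: [0.513, 0.1829, 0.2518]
orientation: [-0.007, 2.218, -2.218]
contact_force: [-5.7, 0.0, 8.2]
grip_width: 0.0264
```

```bash
python3 -m jog '[[[0,0,0],0,0.3],[[0,0,0],0,0.1],[[0,0,0],0,-0.2],[[0,0,0],0,-0.2],[[0,-2,0],0,-0.2],[[0,-6,0],0,-0.2],[[0,-11,0],0,-0.2],[[0,-17,0],0,-0.2],[[0,-17,0],0,0.5],[[0,-17,0],0,1]]'; python3 - <<'E'
from h import *
print(tool())
f=grab_frame("scene");crop(f,(290,100,480,290),"pics/d10.png",4)
E
```

```text
clock: 26.52
tcp_pos: [0.5131, 0.1822, 0.4203]
orientation: [-0.006, 2.218, -2.219]
contact_force: [-0.7, 0.1, -0.0]
grip_width: 0.0155
(array([0.51306715, 0.18221601, 0.42034453]), array([[-9.99983913e-01, -1.02228137e-04,  5.67135280e-03],
       [-5.67132286e-03, -2.90835703e-04, -9.99983876e-01],
       [ 1.03875921e-04, -9.99999952e-01,  2.90251255e-04]]))
```

View pics/d10.png

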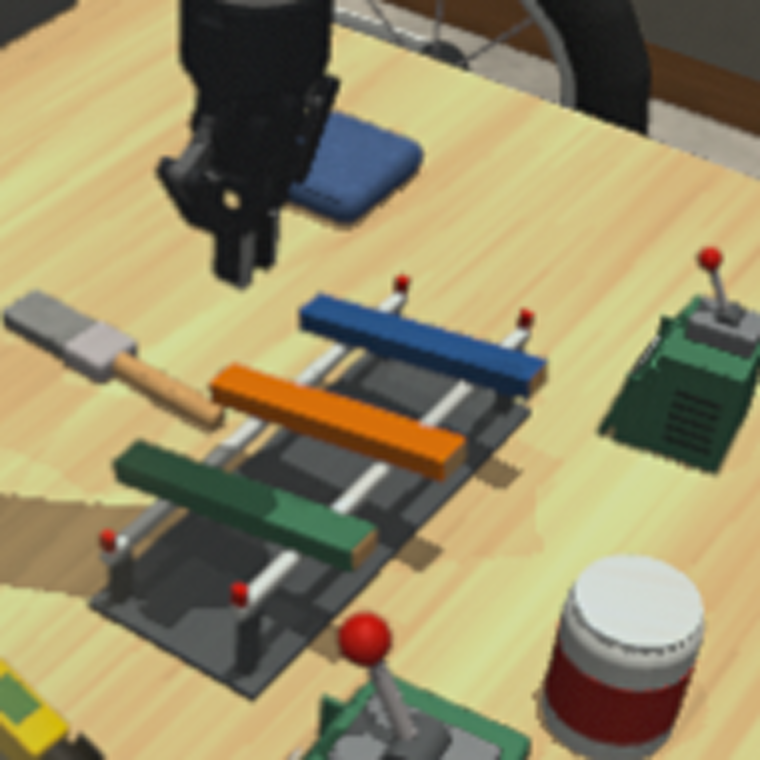

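All three slats lie across both rails: blue, orange and green, at crop px (420,345), (340,420) and (245,505). Moving to the front of the lever, I'll check the slats from above on the way.

```bash
python3 -m jog '[[[-2,0,2],0,1],[[-4,0,5],0,1],[[-7,0,9],-0.07,1],[[-10,0,13],-0.07,1],[[-12.5,0,15],-0.07,1],[[-13.6,0,15.9],-0.07,1],[[-13.6,0,15.9],-0.07,1],[[-13.6,0,15.9],-0.07,1]]'; python3 - <<'E'
from h import *
print(tool())
f=grab_frame("scene");t=grab_frame("top");cv2.imwrite("pics/e1.png",f["image"]);crop(t,(160,130,360,270),"pics/e1t.png",4)
E
```

```text
clock: 27.58
tcp_pos: [0.6494, 0.0259, 0.4202]
orientation: [-0.087, 2.183, -2.181]
contact_force: [0.5, 0.3, -0.3]
grip_width: -0.0002
(array([0.64939977, 0.02590205, 0.42024389]), array([[-9.96955732e-01, -1.35652217e-03,  7.79578656e-02],
       [-7.79588868e-02,  7.16933356e-04, -9.96956317e-01],
       [ 1.29650275e-03, -9.99998823e-01, -8.20503777e-04]]))
```

View pics/e1.png

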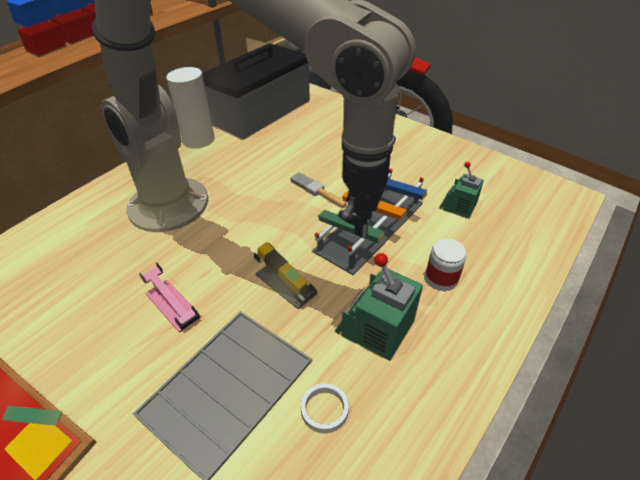

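View pics/e1t.png

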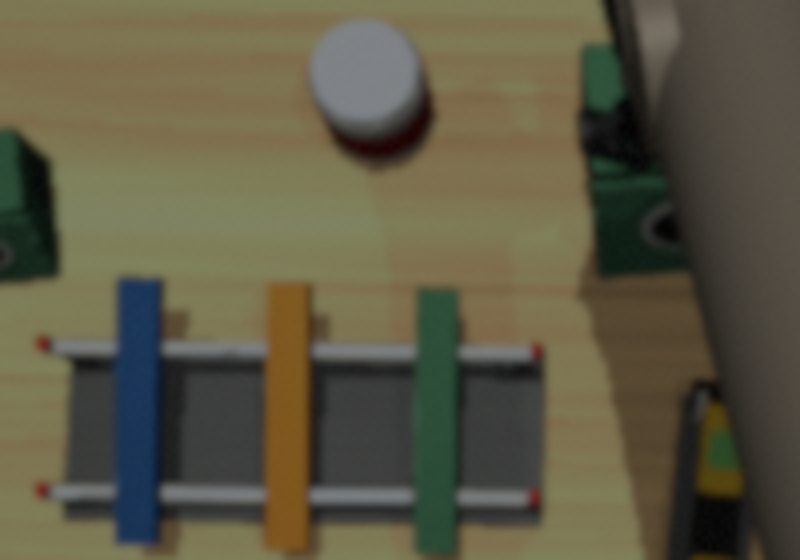

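The slats sit centred across the rails, and the can and lever are clear. Now I'll lower in front of the knob and push along box +x.

```bash
python3 -m jog '[[[0,1.5,0],0,1],[[0,3,0],0,1],[[0,4.5,0],0,1],[[0,5,0],0,1],[[-1,5,0],0,1],[[-2,5,0],0,1],[[-3,5,0],0,1],[[-4,5,0],0,1]]'; python3 -m jog '[[[-1,0,0],0,1],[[-2,0,0],0,1],[[-3,0,0],0,1]]';  python3 - <<'E'
from h import *
f=grab_frame("scene");crop(f,(290,180,450,340),"pics/e2.png",4)
E
```

```text
clock: 28.68
tcp_pos: [0.6909, 0.0272, 0.371]
orientation: [-0.082, 2.183, -2.183]
contact_force: [-0.3, -0.4, 1.5]
grip_width: 0.0001
clock: 29.05
tcp_pos: [0.7207, 0.0296, 0.3707]
orientation: [-0.083, 2.183, -2.183]
contact_force: [-0.9, 0.8, 0.7]
grip_width: 0.0001
```

View pics/e2.png

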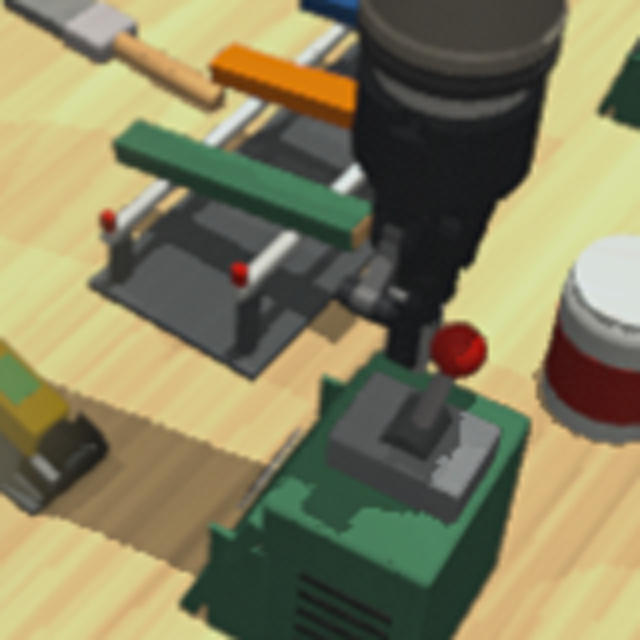

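The lever is past upright and leaning towards +x. I'll continue, watching the force.

```bash
python3 -m jog '[[[-0.7,0,0],0,1],[[-1.4,0,0],0,1],[[-2,0,0],0,1],[[-2.4,0,0],0,1]]'; python3 -m jog '[[[-0.4,0,0],0,1],[[-0.4,0,0],0,1]]';  python3 - <<'E'
from h import *
f=grab_frame("scene");crop(f,(290,180,450,340),"pics/e3.png",4)
E
```

```text
clock: 29.6
tcp_pos: [0.7426, 0.0312, 0.3702]
orientation: [-0.091, 2.186, -2.187]
contact_force: [-18.1, 0.0, 9.2]
grip_width: 0.0002
clock: 29.85
tcp_pos: [0.7441, 0.0314, 0.3702]
orientation: [-0.1, 2.189, -2.192]
contact_force: [-25.5, -1.6, 12.9]
grip_width: -0.0001
```

View pics/e3.png

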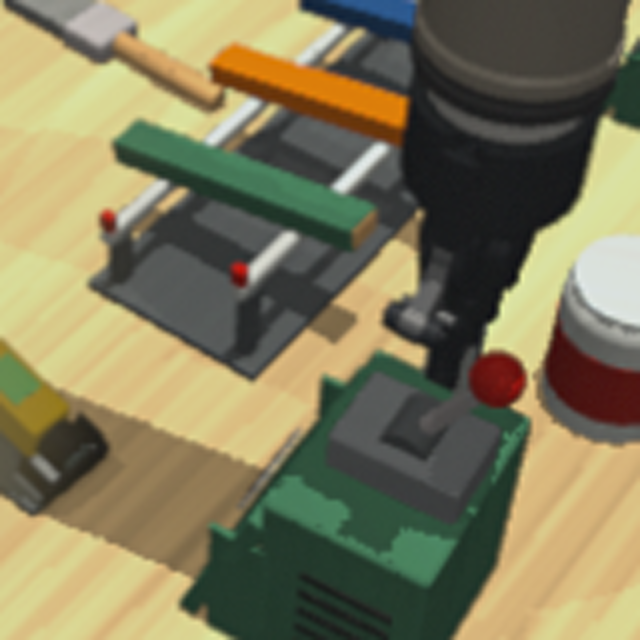

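The force rose to 25 N with the lever leaning well to +x, so it is on its end stop. Backing off and rising, then a look.

```bash
python3 -m jog '[[[1,0,0],0,1],[[2.5,0,0],0,1],[[3,-3,0],0,1],[[3,-7,0],0,1],[[6,-8,0],0,1],[[12,-8,4],0,0.5],[[16,-8,9],0.1,-0.2],[[17,-8,15],0.1,-0.6],[[17,-8,20],0.1,-0.6],[[17,-8,24],0.15,-0.6]]'; python3 - <<'E'
from h import *
print(tool())
f=grab_frame("scene");t=grab_frame("top");cv2.imwrite("pics/e4.png",f["image"]);crop(t,(160,120,360,290),"pics/e4t.png",4)
E
```

```text
clock: 31.15
tcp_pos: [0.5961, -0.2241, 0.4516]
orientation: [-0.088, -2.181, 2.184]
contact_force: [0.5, 0.6, -0.3]
grip_width: 0.0681
(array([ 0.59605238, -0.22411606,  0.45159376]), array([[-0.99692318,  0.00228444, -0.07835144],
       [ 0.07834718, -0.00189982, -0.99692433],
       [-0.00242626, -0.99999559,  0.00171499]]))
```

View pics/e4.png

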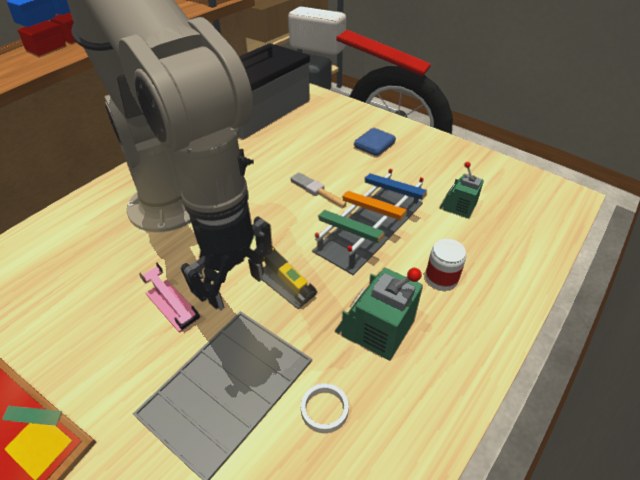

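View pics/e4t.png

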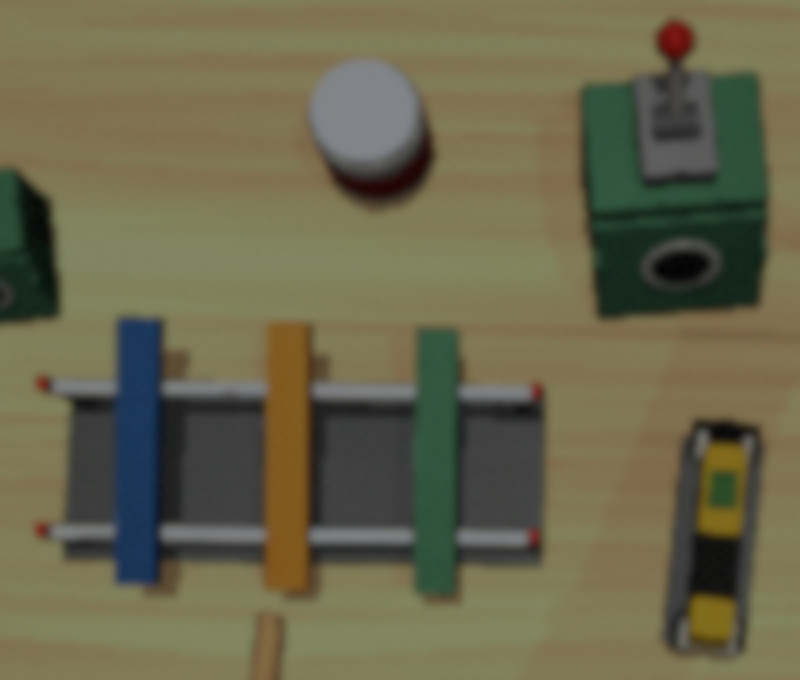

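The lever now leans to the back (knob at top px (329,129)). The slats lie well and the thermometer is clear of the arm. I'll triangulate the thermometer's top-face centreline points, the knob and the slat centres.

```bash
python3 - <<'E'
from h import *
t=grab_frame("top"); s=grab_frame("scene")
def reds(f,roi):
    m=mask(f,0,6,130,50,roi)|mask(f,174,179,130,50,roi); c=big(m);M=cv2.moments(c);return (M['m10']/M['m00'],M['m01']/M['m00'])
a=reds(t,(315,120,345,150)); b=reds(s,(403,262,424,284)); p,e=tri(t,a,s,b); print("knob",p.round(4),round(e,4),a,b)
T=[(727,442),(718,533),(713,597),(710,640)]; S=[(465,403),(306,241),(198,135),(144,83)]
P=[]
for x,y in zip(T,S):
    p,e=tri(t,(160+x[0]/4,120+x[1]/4),s,(245+y[0]/8,235+y[1]/8)); P.append(p); print("therm top",p.round(4),round(e,4))
P=np.array(P);d=P[0]-P[3];L=np.linalg.norm(d);d/=L
print("len",L.round(4),"pitch",np.degrees(np.arcsin(d[2])).round(2),"yaw",np.arctan2(d[1],d[0]).round(4))
# slats
for n,h0,h1 in (("green",45,88),("orange",8,20),("blue",100,125)):
    c=big(mask(t,h0,h1,90,40,(180,190,282,275))); r=cv2.minAreaRect(c); print(n,onz(t,[r[0]],.086).round(4))
E
```

```text
knob [0.7651 0.0311 0.2136] 0.0011 (328.42857142857144, 129.65079365079364) (413.85550786838337, 274.17882689556507)
therm top [ 0.5357 -0.0155  0.0526] 0.0023
therm top [ 0.4713 -0.0087  0.0691] 0.0029
therm top [ 0.4273 -0.0052  0.0809] 0.0029
therm top [ 0.3999 -0.002   0.082 ] 0.0069
len 0.1396 pitch -12.17 yaw -0.0991
green [[0.5127 0.1812 0.086 ]]
orange [[0.5147 0.2789 0.086 ]]
blue [[0.5166 0.3816 0.086 ]]
```

The knob moved 66 mm in x, which is the full 1 rad. The slat centres are within 3 mm of the rack centre line, about 100 mm apart. The thermometer centre is about (0.472, −0.009, 0.054), with yaw about −0.09 and pitch about −14°. I'm moving above it.

```bash
python3 -m jog '[[[3,0,-4],0,-1],[[6,0,-9],0.012,-1],[[9,0,-13],0.012,-1],[[12,0,-17],0.012,-1],[[13.5,0,-19.5],0.012,-1],[[14.05,0,-20.5],0.012,-1],[[14.05,0,-20.5],0.012,-1],[[14.05,0,-20.5],0.012,-1]]';python3 -m jog '[[[0,3,0],0,-1],[[0,7,0],0,-1],[[0,11,0],0,-1],[[0,13,0],0,-1],[[0,13,0],0,-1]]'; python3 - <<'E'
from h import *
print(tool())
f=grab_frame("scene");crop(f,(200,170,360,320),"pics/e5.png",5)
E
```

```text
clock: 32.35
tcp_pos: [0.4722, -0.0066, 0.4507]
orientation: [-0.096, -2.177, 2.177]
contact_force: [0.1, 0.4, -0.3]
grip_width: 0.0852
clock: 32.98
tcp_pos: [0.4716, -0.0067, 0.3192]
orientation: [-0.092, -2.174, 2.175]
contact_force: [-1.2, 0.1, 0.5]
grip_width: 0.0853
(array([ 0.47157603, -0.00674147,  0.31920206]), array([[-9.96140680e-01, -3.58330313e-03, -8.76978058e-02],
       [ 8.76993212e-02, -2.67703763e-04, -9.96146956e-01],
       [ 3.54601948e-03, -9.99993544e-01,  5.80923861e-04]]))
```

View pics/e5.png

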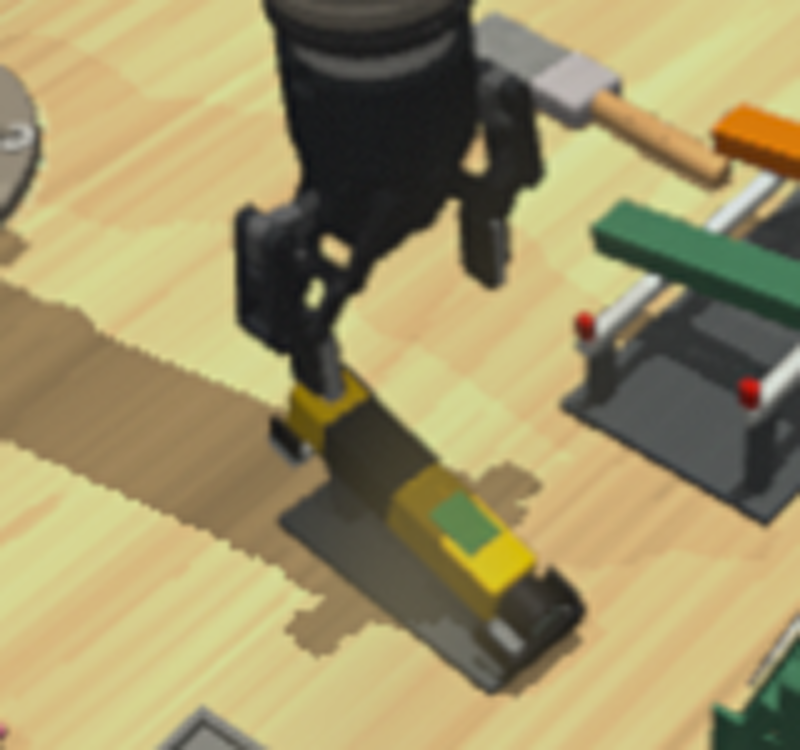

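The gripper straddles the thermometer squarely, so I'll descend and close gently.

```bash
python3 -m jog '[[[0,3,0.2],0,-1],[[0,6,0.2],0,-1],[[0,8.5,0.2],0,-1],[[0,10,0.2],0,-1],[[0,10.8,0.2],0,-1],[[0,10.8,0.2],0,-0.4],[[0,10.8,0.2],0,0],[[0,10.8,0.2],0,0.15],[[0,10.8,0.2],0,0.22],[[0,10.8,0.2],0,0.27]]' 40; python3 -m jog '[[[0,0,0],0,0.35],[[0,0,0],0,0.6],[[0,0,0],0,1],[[0,0,0],0,1]]' 60; python3 - <<'E'
from h import *
print(tool())
f=grab_frame("scene");crop(f,(200,170,360,320),"pics/e6.png",5)
E
```

```text
clock: 34.28
tcp_pos: [0.4716, -0.008, 0.2129]
orientation: [-0.095, -2.177, 2.178]
contact_force: [0.3, -1.4, 0.8]
grip_width: 0.0312
clock: 34.78
tcp_pos: [0.4716, -0.0079, 0.2131]
orientation: [-0.095, -2.177, 2.178]
contact_force: [-1.0, -1.2, 5.6]
grip_width: 0.0291
(array([ 0.47164992, -0.00790755,  0.21307297]), array([[-9.96251105e-01,  4.10845341e-04, -8.65076112e-02],
       [ 8.65074817e-02, -3.23220364e-04, -9.96251149e-01],
       [-4.37266164e-04, -9.99999863e-01,  2.86467449e-04]]))
```

View pics/e6.png

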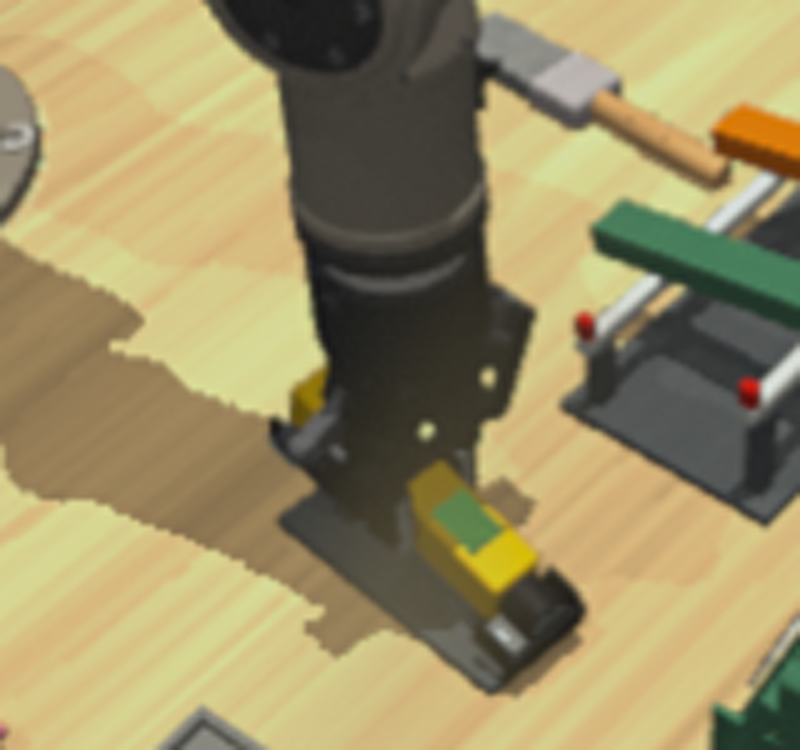

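Gripped, with an opening of 29.1 mm against the 30 mm bar. Before aiming I'll refine the patch position from both views.

```bash
python3 - <<'E'
from h import *
t=grab_frame("top"); s=grab_frame("scene")
p,e=tri(t,(330.4,186.6),s,(357.8,297.2)); print("patch tri",p.round(4),e.round(4))
# ring extents in top view: top/bottom/left/right from crop c3
cr=t["image"][175:200,310:352].copy(); 
g=cv2.cvtColor(t["image"],cv2.COLOR_BGR2GRAY); print(g[178:198,330]); print(g[187,314:348])
# ring ends in scene
for a in ((125,400),(210,285)): print((330+a[0]/6,240+a[1]/6), )
crop(t,(300,130,360,205),"pics/p1.png",8); crop(s,(330,265,375,335),"pics/p2.png",8)
E
```

```text
patch tri [0.6562 0.0196 0.0708] 0.0054
[37 55 75 75 55 24  6  4  6  4  9 13 29 38 37 32 29 32 38 58]
[32 32 33 32 32 38 51 59 52 32 15  8  7  4  4  6  4  7  5  8  8 18 31 46
 54 51 41 34 33 30 32 32 32 32]
(350.8333333333333, 306.6666666666667)
(365.0, 287.5)
```

View pics/p1.png

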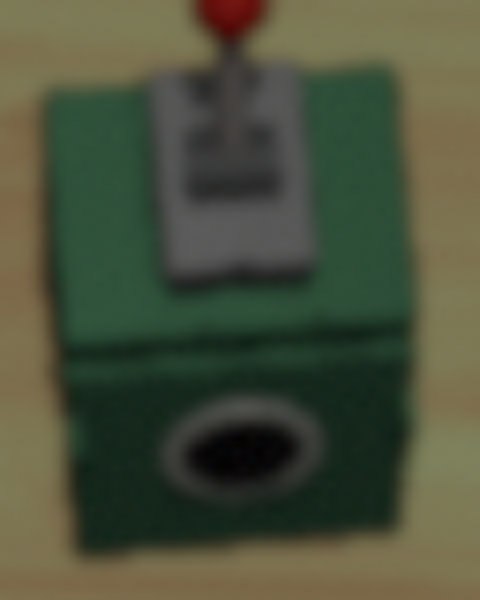

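View pics/p2.png

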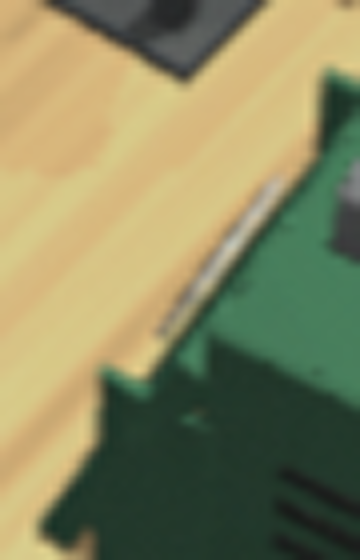

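```bash
python3 - <<'E'
from h import *
t=grab_frame("top"); s=grab_frame("scene")
print("ringtop",tri(t,(330.2,179.8),s,(357.6,296.3)))
for z in (0,.02): print("frontbottom",z,onz(t,[(309.9,198.9),(349,196.5)],z).round(4).tolist())
print("top corners z.13",onz(t,[(308.5,173.6),(351.2,171.2),(306,141.3),(349,138.3)],.13).round(4).tolist())
d=rays(t,[(330.2,186.8)])[0]
# plane through ring-top pt w normal (-cos20,0,sin20) rotated by yaw .075
y=.075; n=np.array([-np.cos(.349)*np.cos(y),-np.cos(.349)*np.sin(y),np.sin(.349)])
p0=tri(t,(330.2,179.8),s,(357.6,296.3))[0]; o=t["origin"]
print("patch",(o+d*(n@(p0-o))/(n@d)).round(4))
for sc in ((.7144,.026),):
    p0=np.array([sc[0]-.035*np.cos(y),sc[1]-.035*np.sin(y),.13]); print("patch via top edge",(o+d*(n@(p0-o))/(n@d)).round(4))
E
```

```text
ringtop (array([0.66586985, 0.01627158, 0.0869275 ]), np.float64(0.008992391345911484))
frontbottom 0 [[0.6328, 0.074, 0.0], [0.6425, -0.0398, 0.0]]
frontbottom 0.02 [[0.6287, 0.0739, 0.02], [0.6382, -0.0381, 0.02]]
top corners z.13 [[0.6739, 0.0785, 0.13], [0.683, -0.0341, 0.13], [0.7617, 0.087, 0.13], [0.7728, -0.0273, 0.13]]
patch [0.656  0.0179 0.0602]
patch via top edge [0.6554 0.018  0.0628]
```

The patch is at about (0.656, 0.018, 0.062), consistent by two ways. I'll lift the thermometer straight up and check how it hangs.

```bash
python3 -m jog '[[[0,-0.5,0],0,1],[[0,-1.5,0],0,1],[[0,-3,0],0,1],[[0,-4.5,0],0,1],[[0,-5.7,0],0,1],[[0,-5.7,0],0,1],[[0,-5.7,0],0,1]]' 80; python3 - <<'E'
from h import *
print(tool())
f=grab_frame("scene");crop(f,(200,150,360,300),"pics/e7.png",5)
E
```

```text
clock: 35.9
tcp_pos: [0.4713, -0.0077, 0.2696]
orientation: [-0.094, -2.177, 2.177]
contact_force: [0.0, 0.9, -1.8]
grip_width: 0.0287
(array([ 0.47131652, -0.00773549,  0.26956467]), array([[-9.96280488e-01, -2.72730593e-04, -8.61691077e-02],
       [ 8.61691307e-02, -7.36673663e-05, -9.96280520e-01],
       [ 2.65368326e-04, -9.99999960e-01,  9.68943178e-05]]))
```

View pics/e7.png

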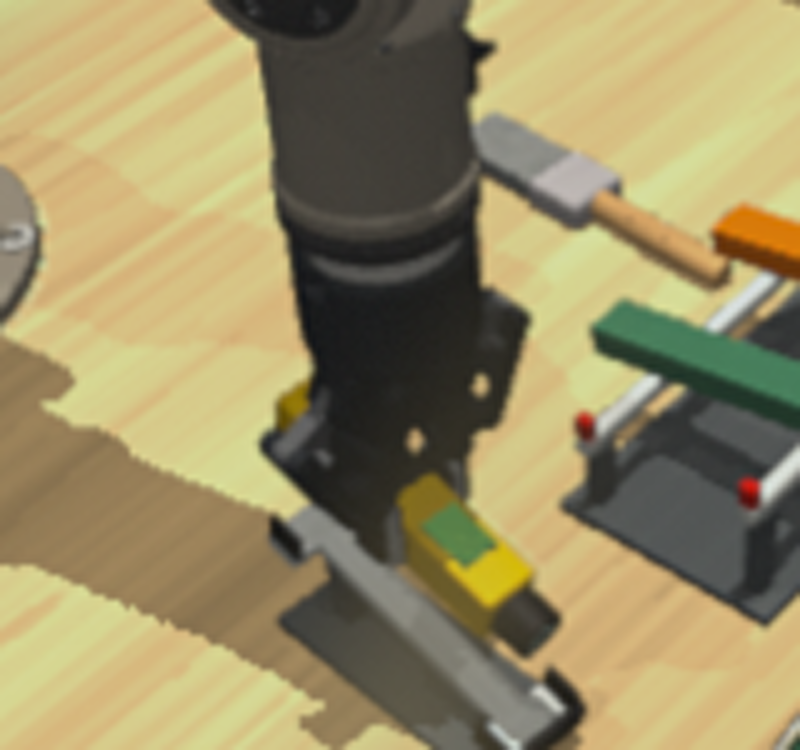

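It hangs parallel to the spine. Now I'll swing it to the aim pose.

```bash
python3 -m jog '[[[-0.3,0,-0.4],-0.05,1],[[-0.6,0,-0.8],-0.1,1],[[-1,0,-1.2],-0.15,1],[[-1,0,-1.4],-0.166,1],[[-1,0,-1.4],-0.166,1],[[-1,0,-1.4],-0.166,1]]' 80; python3 - <<'E'
from h import *
print(tool())
t=grab_frame("top")
f=grab_frame("scene");crop(f,(230,180,430,330),"pics/e8.png",4);crop(t,(280,130,380,280),"pics/e8t.png",4)
E
```

```text
clock: 36.7
tcp_pos: [0.4825, 0.0052, 0.2697]
orientation: [-0.087, 2.181, -2.181]
contact_force: [0.1, 0.3, -1.5]
grip_width: 0.029
(array([0.48253722, 0.00523779, 0.26966065]), array([[-9.96849513e-01, -2.08177635e-04,  7.93158508e-02],
       [-7.93158136e-02, -1.81328819e-04, -9.96849522e-01],
       [ 2.21904026e-04, -9.99999962e-01,  1.64245766e-04]]))
```

View pics/e8.png

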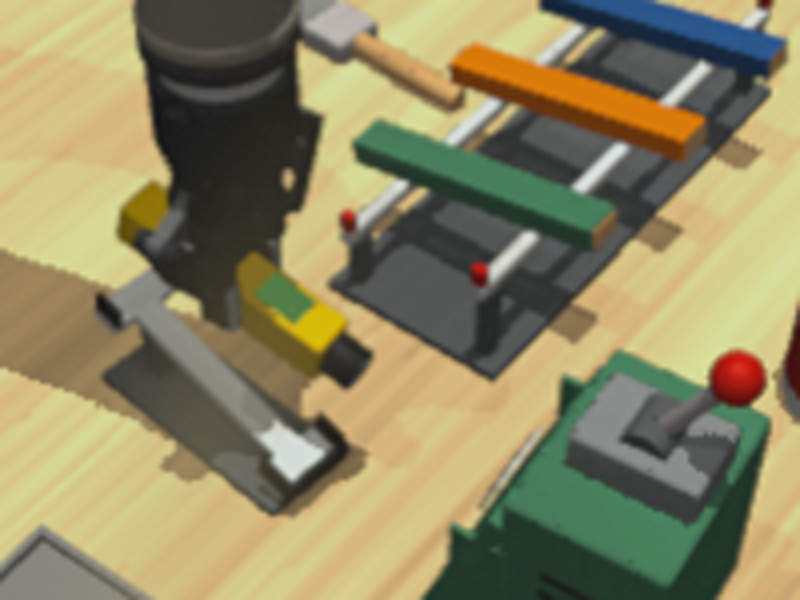

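View pics/e8t.png

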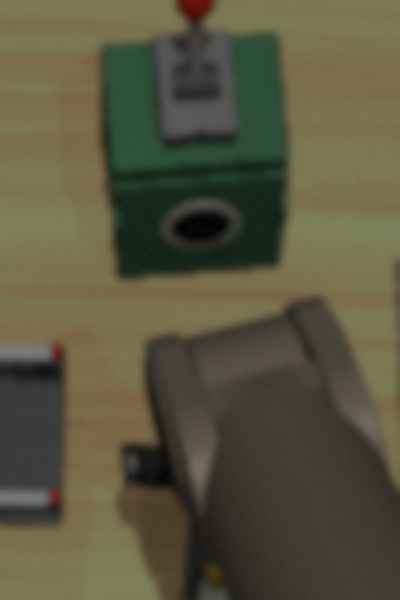

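Measured against expectation in the scene view:

```bash
python3 - <<'E'
from h import *
s=grab_frame("scene")
p=get_obs()["tcp_pos"]; M=tool()[1]
yaw=.0793; 
for pit in (-.21,-.262,-.31):
    d=np.array([np.cos(yaw)*np.cos(pit),np.sin(yaw)*np.cos(pit),np.sin(pit)])
    c=p+[0.000,-.001,-.1596]; up=np.array([-d[0]*d[2],-d[1]*d[2],1-d[2]**2]);up/=np.linalg.norm(up)
    nose=c+.08*d; 
    print(pit,"nose",nose.round(4),"px crop",((proj(s,[nose,c+.06*d+.015*up,c-.08*d+.015*up])-[230,180])*4).round(0).tolist())
    v=np.array([.656,.018,.062])-nose; print("   ahead",(v@d).round(4),"lat",np.cross(d,v).round(4))
crop(s,(250,215,350,290),"pics/e9.png",8)
E
```

```text
-0.21 nose [0.5606 0.0105 0.0935] px crop [[354.0, 367.0], [328.0, 331.0], [125.0, 193.0]]
   ahead 0.1001 lat [-0.0009  0.0108 -0.    ]
-0.262 nose [0.5596 0.0104 0.0894] px crop [[352.0, 371.0], [328.0, 335.0], [126.0, 189.0]]
   ahead 0.1005 lat [-0.0001  0.0014 -0.    ]
-0.31 nose [0.5586 0.0103 0.0857] px crop [[351.0, 374.0], [328.0, 338.0], [128.0, 186.0]]
   ahead 0.1003 lat [ 0.0006 -0.0072 -0.    ]
```

View pics/e9.png

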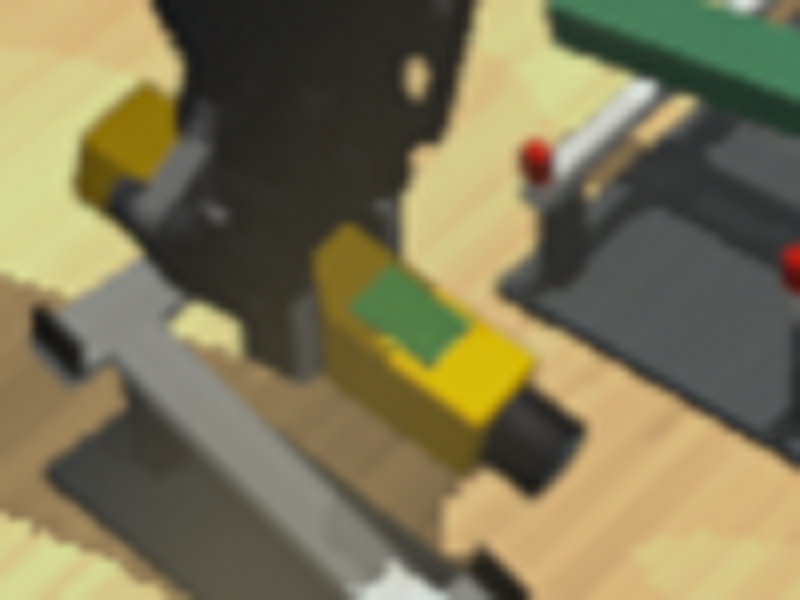

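The nose is at crop px (558,462), within about 5 mm (along the axis) of the expected pose. Pitch is about −15°, lateral aim error is a few mm and the distance about 9.6 cm. Holding steady for over two seconds.

```bash
python3 -m jog '[[[0,0,0],0,1],[[0,0,0],0,1],[[0,0,0],0,1],[[0,0,0],0,1],[[0,0,0],0,1],[[0,0,0],0,1],[[0,0,0],0,1],[[0,0,0],0,1],[[0,0,0],0,1],[[0,0,0],0,1]]'; python3 -m jog '[[[0,0,0],0,1],[[0,0,0],0,1],[[0,0,0],0,1],[[0,0,0],0,1],[[0,0,0],0,1],[[0,0,0],0,1],[[0,0,0],0,1],[[0,0,0],0,1],[[0,0,0],0,1],[[0,0,0],0,1]]'; python3 - <<'E'
from h import *
print(tool())
s=grab_frame("scene");crop(s,(250,215,350,290),"pics/e10.png",8);cv2.imwrite("pics/e10f.png",s["image"])
E
```

```text
clock: 38.1
tcp_pos: [0.4827, 0.0054, 0.2697]
orientation: [-0.087, 2.181, -2.181]
contact_force: [0.6, 0.8, -1.5]
grip_width: 0.029
clock: 39.35
tcp_pos: [0.4827, 0.0054, 0.2697]
orientation: [-0.087, 2.181, -2.181]
contact_force: [-0.3, -0.1, -1.5]
grip_width: 0.0294
(array([0.48267279, 0.00538291, 0.26969793]), array([[-9.96819043e-01,  2.32481924e-06,  7.96981565e-02],
       [-7.96981565e-02, -5.79178485e-06, -9.96819043e-01],
       [-1.85582951e-06, -1.00000000e+00,  5.95864524e-06]]))
```

View pics/e10.png

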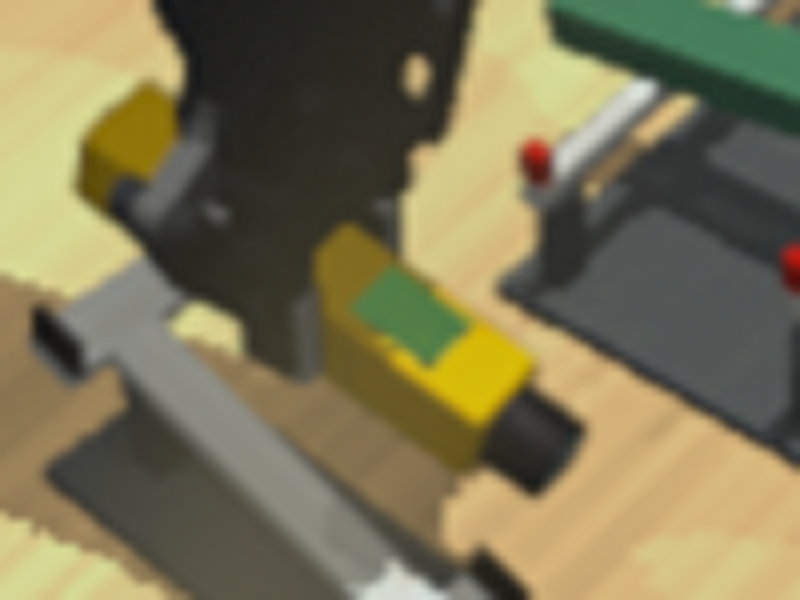

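View pics/e10f.png

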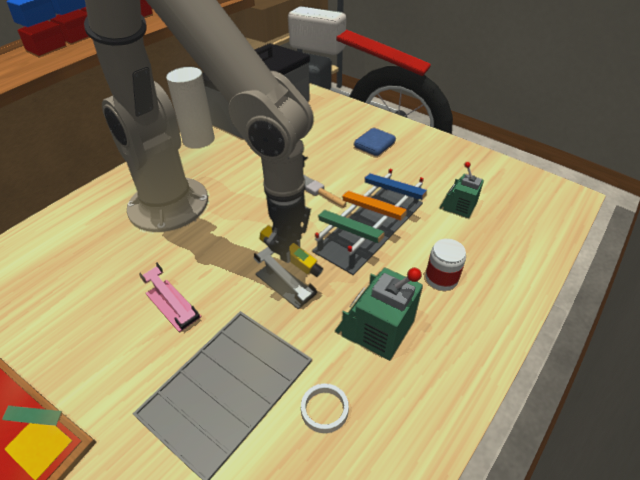

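Nothing moved during the 2.65 s hold. Returning above the cradle.

```bash
python3 -m jog '[[[0.3,0,0.3],0.05,1],[[0.6,0,0.6],0.1,1],[[1,0,1],0.15,1],[[1.2,0,1.2],0.166,1],[[1.2,0,1.2],0.166,1],[[1.2,0,1.2],0.166,1]]' 80; python3 - <<'E'
from h import *
print(tool())
f=grab_frame("scene");crop(f,(200,150,360,300),"pics/e11.png",5)
E
```

```text
clock: 40.15
tcp_pos: [0.4718, -0.0074, 0.2698]
orientation: [-0.094, -2.178, 2.178]
contact_force: [-0.4, 0.8, -1.9]
grip_width: 0.0286
(array([ 0.47177323, -0.00742251,  0.2697563 ]), array([[-9.96317018e-01,  2.55522528e-04, -8.57457589e-02],
       [ 8.57457828e-02,  8.39588484e-05, -9.96317045e-01],
       [-2.47382335e-04, -9.99999964e-01, -1.05559609e-04]]))
```

View pics/e11.png

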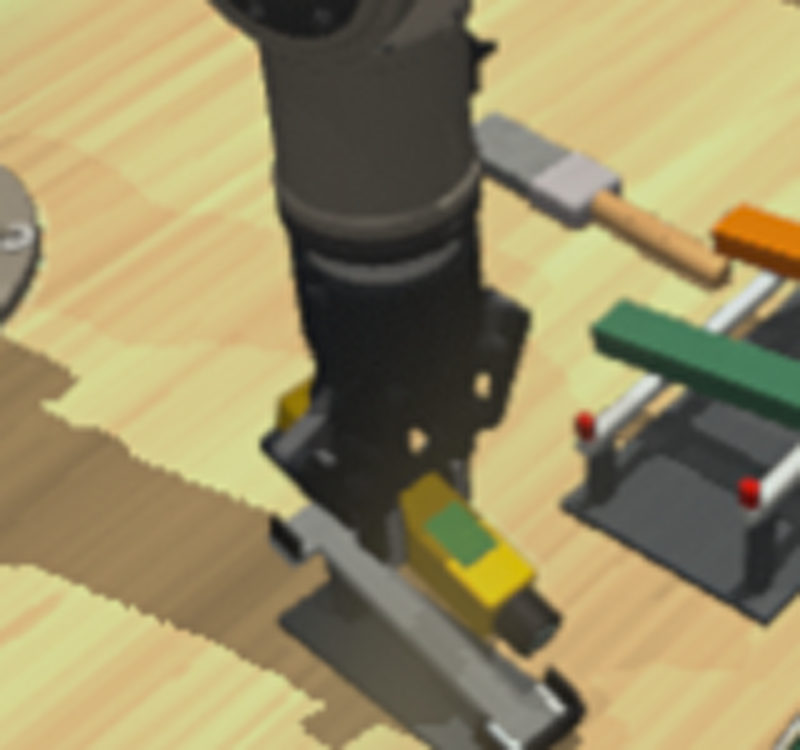

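This matches the picture taken after the lift. Lowering slowly into the cradle.

```bash
python3 -m jog '[[[0.1,1.5,0],0,1],[[0.1,3,0],0,1],[[0.1,4,0],0,1],[[0.1,4.8,0],0,1],[[0.1,5.2,0],0,1],[[0.1,5.5,0],0,1],[[0.1,5.6,0],0,1],[[0.1,5.6,0],0,1]]' 80; python3 -m jog '[[[0,0,0],0,1],[[0,0.1,0],0,1]]' 30
```

```text
clock: 41.2
tcp_pos: [0.4708, -0.0074, 0.2139]
orientation: [-0.094, -2.178, 2.177]
contact_force: [0.2, 0.0, -2.0]
grip_width: 0.0288
clock: 41.45
tcp_pos: [0.4709, -0.0074, 0.2133]
orientation: [-0.095, -2.177, 2.178]
contact_force: [-4.9, -0.7, 18.1]
grip_width: 0.0287
```

It has seated (18 N up at the original height). Releasing and rising.

```bash
python3 -m jog '[[[0,-0.05,0],0,0.25],[[0,-0.05,0],0,0.1],[[0,-0.05,0],0,-0.3],[[0,-0.05,0],0,-0.8],[[0,-0.05,0],0,-0.9],[[0,-2,0],0,-0.9],[[0,-6,0],0,-0.9],[[0,-11,0],0,-0.9],[[0,-16,0],0,-0.9],[[0,-18,0],0,-0.9]]' 30; python3 -m jog '[[[-3,0,4],0,-0.9],[[-6,0,9],0,-0.9],[[-9,0,13],0,-0.9],[[-12,0,17],0,-0.9],[[-14,0,20],0,-0.9],[[-14,0,22],0,-0.9],[[-14,0,22],0,-0.9]]'; python3 - <<'E'
from h import *
print(tool()[0])
f=grab_frame("scene");t=grab_frame("top");cv2.imwrite("pics/f1.png",f["image"]);crop(t,(160,120,360,290),"pics/f1t.png",4);crop(f,(245,235,325,310),"pics/f1c.png",8)
E
```

```text
clock: 42.7
tcp_pos: [0.4712, -0.0074, 0.3958]
orientation: [-0.099, -2.18, 2.179]
contact_force: [-0.2, -0.7, 0.2]
grip_width: 0.081
clock: 43.58
tcp_pos: [0.5902, -0.2402, 0.3923]
orientation: [-0.095, -2.175, 2.176]
contact_force: [0.1, 0.2, 0.2]
grip_width: 0.0813
[ 0.5901595  -0.24016895  0.39225041]
```

View pics/f1.png

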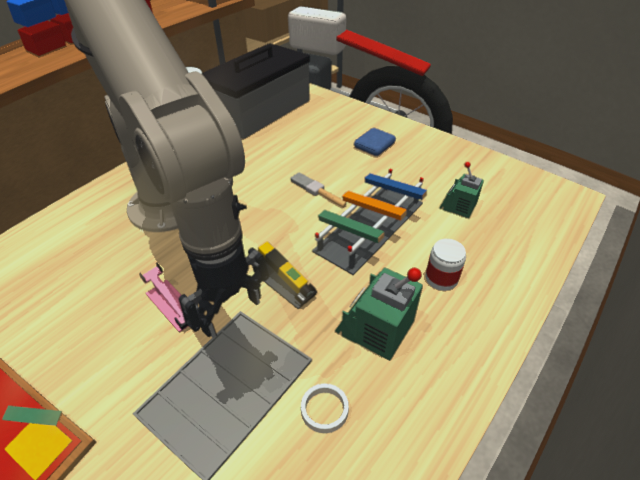

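View pics/f1t.png

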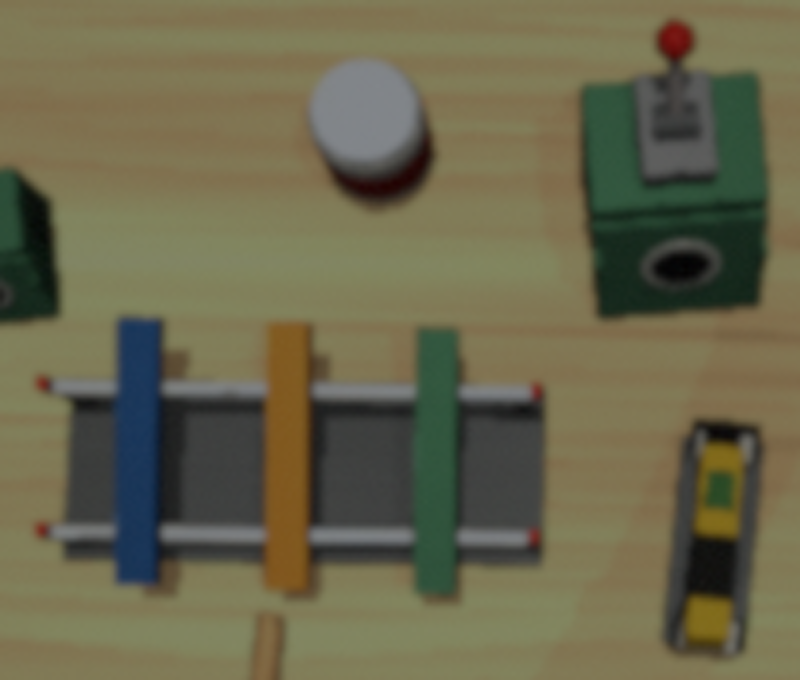

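View pics/f1c.png

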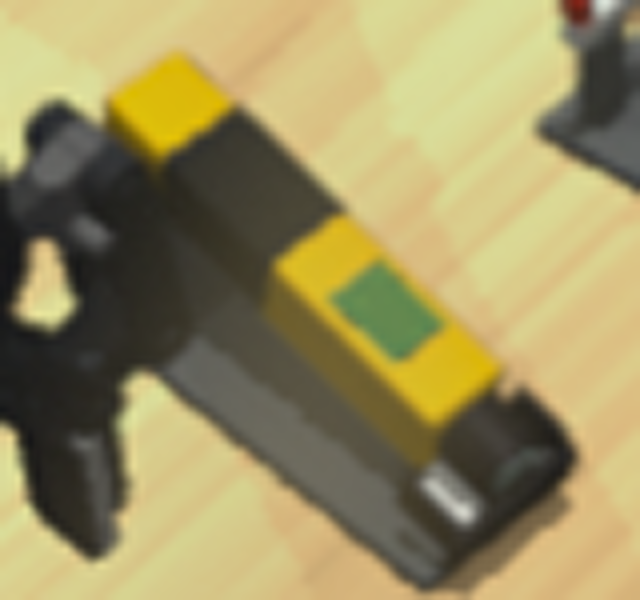

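The thermometer lies as it did at the start, within about 1 mm in the picture. The lever is over, the slats are unchanged on the rack, and the can, brush and tape are in place. The arm is clear, so I'm handing in.

```bash
python3 - <<'E'
from bench import *
print(hand_in(), get_obs()["clock"], get_obs()["contact_force"])
E
```

```text
the job is handed in; nothing more can be done
the job is handed in; nothing more can be done
```

The job is handed in, finished at about 44 s of the 210 s; no verdict was reported.

- **Slats:** only blue, orange and green were in the tray. All three lie across both rails, square, within about 3 mm of the rack's centre line and about 100 mm apart. The last pictures show them unchanged.
- **Lever:** it was pushed to its end stop, where the force rose to 25 N. The knob moved 66 mm in x, which matches the full 1 rad.
- **Thermometer aim:** I held the nose about 9.6 cm from the patch for 2.65 s with no visible movement. The axis was a few mm from the centre by my estimate, and about 5° off square.
- **Thermometer return:** it is back in its cradle within about 1–2 mm of where it started, judging by the pictures.
- **Can, brush and tape:** they look unmoved in the last pictures.

**Weakest check:** the patch height of about 62 mm. The scene camera sees the patch edge-on, so the two-view measurement had 5–9 mm of residual, and an early one gave 71 mm. Two other estimates agreed at 60–63 mm, inside the 2 cm tolerance.

I saw no slat knocked aside and no slackening of the grip.

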